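Set the reading lens over a burette tube

TASK

Take the blue-ended burette tube from the white rack and lay it gently into the two black V-notches of the reading bench, level and roughly centred between them, and let go of it. Then release the telescoping lens arm by pinching the red lock button into its grip, draw the arm out along the scale until its red pointer stands over the yellow rider, and stay there holding the grip still: the arm springs back if it is let go, so finish while holding it. Leave the rider, the other tubes and the glassware as they are.

Things in the scene. Friction and masses are not known exactly. Their poses are not given: they have to be found in the camera images.
- tube_blue: straight opaque white glass tube, 14 mm diameter, 220 mm long, 50 to 100 g, with 22 mm blue ends (both alike), blue stripe, brown rings. Origin: mid-length on its axis; x along the tube (y, z turn as it rolls). Starts in one of the rack's three notch pairs, axis 46 mm above the table. Either end may point either way.
- rack: low white rack, fixed, 200 mm (x) by 170 mm (y), different spot each time. Holds three tubes parallel to its x, 52 mm apart in y, in V-notches at x = -70 and 70 mm (lips 53 mm high). Between the two notch rows nothing but the tubes is higher than 8 mm. Origin: centre of underside, z up.
- bench: reading bench, fixed, different spot and yaw each time: aluminium base, x -70 to 70, y -220 to 200 mm, top 14 mm high. Saddles at x = 35, y = 40 and 160 mm; telescoping arm along y at x = -40 mm; white scale strip at x = -8 mm, 18 mm high, a line every 5 mm. Origin: on the table, y = the way the arm extends, z up.
- seat (a point): where the tube's mid-length lies once seated: x = 35, y = 100, z = 59.9 mm in the bench's frame, axes as the bench's. Midway between two white saddles 14 mm thick, 120 mm apart, with black 90 degree V-notches running along bench y: 34 mm wide at the lips (67 mm high), vertex 50 mm high.
- sleeve_mouth (a point): middle of the mouth of the arm's dark outer sleeve, x = -40, y = -47, z = 48 mm in the bench's frame. The sleeve is 28 mm square (mouth rim 30 by 34 mm), up to 65 mm high and reaches back to y = -226 mm. Beside the mouth on the +x side a small steel catch, up to 53 mm high. The bar slides out towards +y.
- grip (a point): middle of the black grip block on the arm's outer end, 82 mm high; axes as the bench's. Block 20 mm (x) by 32 mm (y), 60 to 100 mm high, on a 26 mm wide collar. Red button on its +x face: pinch both from above, closing along x: 27 mm wide, 22 with the button in (middle then 1 mm to +x). 35 mm free on either side. Slides only along y.
- lens_arm: the moving part of the arm: bar, grip block, red button, pointer and round lens (rim 49 mm wide, 87 to 97 mm high, 75 mm to +x and 33 mm to -y of the grip, on a 6 mm rod that leaves the grip's -y side and turns to +x, 95 mm high at most). Parked, the lens stands clear of a seated tube. Origin: below the grip at table level, axes as the bench's.
- extension (a joint): how far the telescoping arm is drawn out, m: 0 parked, end stop 0.125, grows towards bench +y. A return spring pulls it back with 3 to 4 N (friction under 1 N): let go, it slides back to about 0.011, where the catch stops it (button in: to 0). While the button is out the catch holds it parked (1 mm of play).
- lock_button (a joint): how far the red lock button (paddle 22 mm along y, 26 mm high, middle 83 mm high, 7 mm proud of the grip's +x face) is pressed in towards -x, m: 0 out, 0.005 in. 4 N to start, 8 N fully in; a grip of 15 to 30 N presses it home. The catch lets go above 0.004; pressing is needed only to leave the parked place.
- pointer (a point): red tip of the pointer under the grip, over the scale strip, 29 mm high, 32 mm to bench +x of the grip and at the same bench y. Axes as the bench's.
- rider_mark (a point): top middle of the yellow rider on the scale strip, 26 mm high; rider 6 mm wide along the scale (bench y), 24 mm across it. Axes as the bench's. The pointer passes 2 mm above it.
- rider (a joint): where the rider stands on the scale, m, counted like extension: pointer and rider agree when the two are equal. Starts at 0.075 to 0.115; a light push would shift it, which is not wanted.
- tube_amber: burette tube like the blue one but with orange ends, in the rack; stays there. Origin at mid-length on its axis.
- tube_green: burette tube like the blue one but with green ends, in the rack; stays there. Origin at mid-length on its axis.
- reagent_bottle: amber glass bottle, 64 mm wide, 150 mm high, bystander beyond the bench. Origin: centre of its underside.
- conical_flask: conical glass flask, 80 mm wide at the foot, 130 mm high, bystander beyond the bench. Origin: centre of its underside.
- beaker: glass beaker, 70 mm wide, 95 mm high, bystander to the right of the bench. Origin: centre of its underside.
- pipette_bulb: red rubber pipette bulb standing on its flat end, 56 mm wide, 85 mm high, bystander between robot and rack. Origin: centre of its underside.
- weighing_jar: small glass jar with white lid, 50 mm wide, 55 mm high, bystander beyond the bench. Origin: centre of its underside.
There are look-alikes about, which are no part of the job. What is shaped like the tube_blue but pink is not meant.

How it is judged:
On the way, in this order (a step that is already met when the one before it is completed fails the run):
1. the blue-ended tube lies level in both V-notches of the bench, let go, with the lens arm still parked (x of tube_blue in the frame of seat between -0.004 and 0.004 m and z of tube_blue in the frame of seat between -0.003 and 0.004 m and y of tube_blue in the frame of seat between -0.022 and 0.022 m and angle between the x axis of tube_blue and the y axis of bench, either way round below 0.035 rad and contact force between the fingers and tube_blue below 0.05 N and linear speed of tube_blue below 0.02 m/s and value of joint extension below 0.008 m), for 0.3 s.
2. the red lock button is pressed in by the fingers, the arm still parked (value of joint lock_button above 0.0038 m and value of joint extension below 0.012 m and contact force between the fingers and lens_arm above 1 N), for 0.05 s.
3. the arm is drawn out until its pointer stands over the yellow rider (y of pointer in the frame of rider_mark between -0.003 and 0.003 m and contact force between the fingers and lens_arm above 1 N), for 0.3 s.
At the end, for the whole second after the job is handed in: Tube untouched in both V-notches: middle within 4 mm sideways, -3/+4 mm in height, 22 mm lengthwise of the seat, within 2 degrees of the notches' line. Pointer within 3 mm of the rider's middle, arm still, fingers holding the grip with more than 2 N (x of tube_blue in the frame of seat between -0.004 and 0.004 m and z of tube_blue in the frame of seat between -0.003 and 0.004 m and y of tube_blue in the frame of seat between -0.022 and 0.022 m and angle between the x axis of tube_blue and the y axis of bench, either way round below 0.035 rad and contact force between the fingers and tube_blue below 0.05 N and linear speed of tube_blue below 0.02 m/s and y of pointer in the frame of rider_mark between -0.003 and 0.003 m and velocity of joint extension between -0.004 and 0.004 m/s and contact force between the fingers and lens_arm above 2 N); the arm keeps its last pose, push and grip.
It fails at once if the blue-ended tube is dropped (falls faster than 0.6 m/s out of the fingers) (contact force between the fingers and tube_blue below 0.05 N and linear speed of tube_blue above 0.6 m/s).
It fails at once if the tube is pressed hard onto the bench (more than 30 N) (contact force between tube_blue and bench above 30 N).
It fails at once if the yellow rider is pushed along the scale (more than 3 mm) (distance of rider_mark from where it was at the start of the episode above 0.003 m).
It fails at once if another tube or a piece of glassware is disturbed (moved more than 20 mm) (distance of any of tube_amber, tube_green, reagent_bottle, conical_flask, beaker, pipette_bulb, weighing_jar from where it was at the start of the episode above 0.02 m).
It also fails if it takes over 54 s, if anything falls off the work surface, if the arm or the gripper's body presses on something with over 40 N, if the wrist force passes 120 N, or if a joint passes its speed limit or range.

ROBOT

A 6-joint arm with a two-finger parallel gripper is mounted at the origin on the work surface. World frame = base frame: x ahead of the robot, y to its left, z up, the work surface at z = 0. Lengths are in m, angles in rad, forces in N, time in s.
With the tool pointing down it reaches from about 0.375 to 0.9 m from the base axis. Payload 3.1 kg.
Tool frame: the origin (TCP) lies midway between the tips of the shut fingers; the grasp point (between the pads) lies behind it (env.grip_depth is the x of the grasp point in the tool frame, in m); x points along the fingers, y is the direction in which the jaws open and shut, and the axes are right-handed (so a half turn about x gives the same grasp; the last joint's range is limited). The gripper opens to 87 mm and grips with 3 to 60 N. Pads are 19 mm wide; open, the fingers measure 117 mm over their backs; the gripper's body (75 mm by 190 mm) begins 51 mm behind the grasp point.
Start: joints at [-1.44, 0.527, 1.433, -0, 1.181, -0.178], TCP at [0.191, -0.595, 0.186] pointing down, gripper open.
Joint ranges: [-3.08, 3.08], [-0.75, 2.2], [0.22, 2.44], [-1.43, 4.57], [0, 2.65], [-2.85, 2.85]. Speed limits (rad/s): [2.79, 2.79, 3.14, 3.14, 3.14, 3.14].

INTERFACE

Orientations are given as a unit quaternion [w, x, y, z].
In Python, from cell import env gives the robot as it stands. The module is installed in compiled form; this text tells all that it offers.
- The arm moves only by the tool arm_command, never from a script. Its argument "deltas" is text: rows parted by semicolons, each of 7 numbers parted by spaces: the finger opening in m, from 0 to 0.087, then the shift along the tool's x, y, z in m, then the turn, a rotation vector about the tool's x, y, z in degrees. A call has 1 to 12 rows; each row is the pose to reach, as a shift and turn from the pose commanded when the call began, along the tool's axes at that moment; what a row does not reach only later rows make up. A row lasts 1/8 s, in which the tool goes at most 62.5 mm and 10.7 degrees, less where a joint would pass 70% of its speed; a pose out of reach is approached as far as the arm can. A call with a gripper value outside its range is refused whole. The fingers move at their own pace and stop on an object; "force" is the grip in N (left out, the last holds). Time passes only in rows, so rows that repeat a pose let the fingers close. It gives the time, the measured TCP pose, the force and the opening at its end, in the units of the state.
- env.sense(): the state, without advancing time (a new reading comes with each control period).
- env.read_camera(name): name is "scene" or "top" or "wrist"; returns (picture, depth): 384x512x3 uint8, red, green, blue; 384x512 float32, m along the optical axis (not along the pixel's ray), 0 where there is no reading.
- env.camera_model(name): a dict with "fovy" (degrees; the focal length in pixels is half the picture's height over the tangent of half this angle, whatever the lens; pixels are square), "cx", "cy" (the principal point, pixels), "extrinsics" (4x4, takes a point from camera to world coordinates). Camera axes: x right, y down, z forward; pixel columns grow to the right and rows downward; lengths in m; the calibration is good to about 2 mm. A picture is of the moment at which its call begins: read the wrist's pose just before it. camera_model takes no time and is no camera call; for the wrist camera it gives the pose at the moment of the call.
- env.finish_job(): hands the job in, once; it reports no verdict.
Trained networks look in the newest picture that a camera, given by its name, has taken for a name from the list of things; names that differ only in an ending like _2 or _b are one class to them, and where a whole thing is asked for, a point or a joint stands for the part that bears it (a point fixed in the world has none). Each returns a list of dicts, best first, with "confidence" (0 to 1); they miss things now and then, are a little off and sometimes report something else, mostly with a low value. They report only what shows in the picture. A call takes as long as a camera call. They do not tell look-alikes from the thing itself.
- env.search_frame(camera, label): "bbox" ([centre column, centre row, width, height] in pixels, round what is visible of it).
- env.silhouettes(camera, label): "region" (384x512 bool, what is visible of it) and "bbox" ([centre column, centre row, width, height] in pixels, round what is visible of it).
- env.landmark_of(camera, label): "location" ([column, row] in pixels: a listed point, or the origin of a listed thing).
The state is a dict: "time_s": time; "qpos": joint angles; "qvel": joint speeds; "effort": joint torques, N m; "ee_pos": TCP position; "orientation": TCP orientation; "ft_force": force on the tool from outside, world axes, zero at the start; "ft_torque": the same for the moment, N m; "grip_width": opening from 0.0 (shut) to 1.0 (fully open).
Only numpy, scipy, OpenCV 4.12 (cv2) and the standard library are available. Lean on these libraries where they do the work, as an engineer would, in place of code of your own. Each camera call takes 0.05 s, during which the arm holds its last target.

## Working session

There is one attempt and no reset: what is moved stays moved. The work goes in short steps, Python scripts to look and compute and a tool call to move; the robot and the scene stay as the last step left them, time stands still between calls to the robot, and variables do not carry over. Pictures are saved under pics/ and viewed, and the job is handed in when it is done.

Besides the shell and the picture viewer there is one more tool, called after ">>>" as a command line: name --argument value ..., lists and objects as JSON in quotes. arm_command: Moves the arm, as the interface text tells. Its arguments: {"type":"object","properties":{"deltas":{"type":"string"},"force":{"type":"number"}},"required":["deltas"]}

```bash
mkdir -p pics; cat > h.py <<'E'
import numpy as np, cv2
from cell import env
def shot(cam,name):
    m=env.camera_model(cam); p,d=env.read_camera(cam)
    cv2.imwrite(f'pics/{name}.png',p[:,:,::-1]); np.savez(f'pics/{name}.npz',p=p,d=d,E=np.array(m['extrinsics']),f=192/np.tan(np.radians(m['fovy'])/2),c=[m['cx'],m['cy']])
    return p,d,m
def w(m,u,v,depth=None,z=None):
    f=192/np.tan(np.radians(m['fovy'])/2);E=np.array(m['extrinsics'])
    r=np.array([(u-m['cx'])/f,(v-m['cy'])/f,1.])
    r=E[:3,:3]@r;o=E[:3,3]
    if z is not None: return o+r*(z-o[2])/r[2]
    return o+r*depth
def proj(m,P):
    f=192/np.tan(np.radians(m['fovy'])/2);E=np.array(m['extrinsics'])
    q=E[:3,:3].T@(np.array(P)-E[:3,3]); return [q[0]/q[2]*f+m['cx'],q[1]/q[2]*f+m['cy']]
E
python3 - <<'E'
from h import *
np.set_printoptions(precision=4,suppress=True)
s=env.sense()
for k,v in s.items(): print(k,v)
print(env.grip_depth)
for c in ['top','scene','wrist']:
    p,d,m=shot(c,c+'0'); print(c,m)
E
```

```text
time_s 0.0
qpos [-1.4395  0.5284  1.4339 -0.      1.1814 -0.1785]
qvel [ 0.0008  0.001   0.0016 -0.0003 -0.0008  0.0012]
effort [ -0.0012 -44.0046 -17.6595   0.0632   0.0582  -0.0002]
ee_pos [ 0.1905 -0.5944  0.1855]
orientation [ 0.1083  0.6987  0.1099 -0.6986]
ft_force [-0.2907 -0.0973  0.1445]
ft_torque [ 0.0158  0.035  -0.02  ]
grip_width 0.9987467844744446
-0.0187
top {'fovy': 47.452854360829704, 'cx': 258.18051703683943, 'cy': 191.78186530016572, 'extrinsics': array([[-0.0237, -0.9963,  0.0821,  0.3911],
       [-0.9996,  0.0226, -0.0144, -0.0715],
       [ 0.0125, -0.0824, -0.9965,  1.6368],
       [ 0.    ,  0.    ,  0.    ,  1.    ]])}
scene {'fovy': 54.88711410242622, 'cx': 257.94124908457303, 'cy': 196.51644846109104, 'extrinsics': array([[ 0.5526,  0.6999, -0.4525,  0.9908],
       [ 0.8334, -0.4691,  0.2923, -0.3742],
       [-0.0077, -0.5386, -0.8425,  0.9532],
       [ 0.    ,  0.    ,  0.    ,  1.    ]])}
wrist {'fovy': 61.31427463158452, 'cx': 258.29814340367545, 'cy': 194.6617436728096, 'extrinsics': array([[ 0.3055, -0.9214, -0.24  ,  0.256 ],
       [-0.9522, -0.2964, -0.0742, -0.5739],
       [-0.0028,  0.2512, -0.9679,  0.3836],
       [ 0.    ,  0.    ,  0.    ,  1.    ]])}
```

View pics/top0.png

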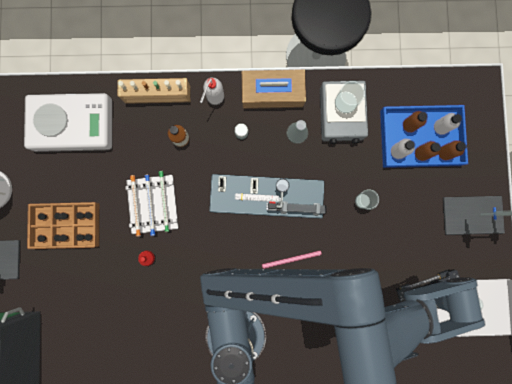

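View pics/scene0.png

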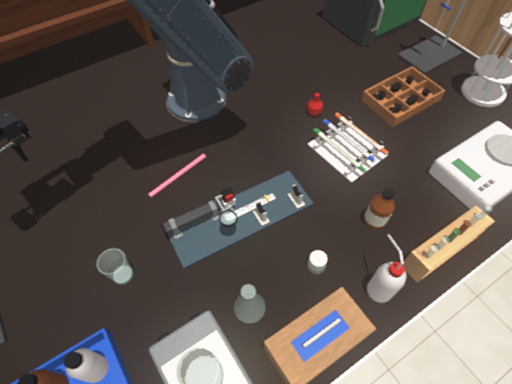

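View pics/wrist0.png

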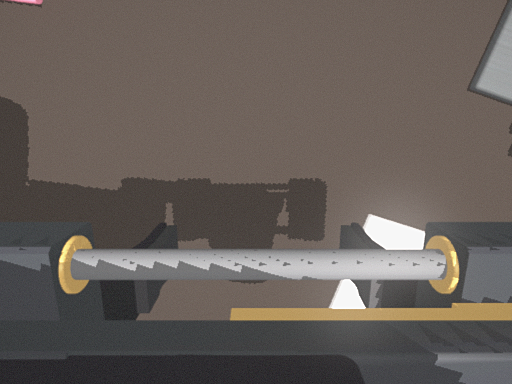

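```bash
python3 - <<'E'
from h import *
for c in ['top','scene']:
  for l in ['tube_blue','rack','bench','seat','sleeve_mouth','grip','pointer','rider_mark','lens_arm']:
    print(c,l,[(round(x['confidence'],2),np.round(x['location'],1).tolist()) for x in env.landmark_of(c,l)][:4])
E
```

```text
top tube_blue [(0.72, [288.2, 262.4]), (0.5, [149.4, 204.7])]
top rack [(0.55, [149.4, 200.8]), (0.4, [259.9, 195.3])]
top bench [(0.69, [261.6, 198.5])]
top seat [(0.94, [234.8, 186.0])]
top sleeve_mouth [(0.57, [276.6, 205.5])]
top grip []
top pointer [(0.78, [270.3, 202.1])]
top rider_mark []
top lens_arm [(0.53, [270.9, 204.8])]
scene tube_blue [(0.65, [349.9, 139.9]), (0.64, [176.9, 173.4])]
scene rack [(0.75, [346.8, 152.0])]
scene bench [(0.73, [312.6, 112.6]), (0.58, [241.7, 212.0]), (0.22, [221.1, 201.8])]
scene seat [(0.84, [278.7, 198.7]), (0.61, [347.4, 149.9]), (0.25, [247.7, 310.0])]
scene sleeve_mouth [(0.83, [219.9, 202.8]), (0.33, [345.3, 151.4])]
scene grip [(0.68, [226.2, 196.5])]
scene pointer [(0.65, [232.4, 211.5])]
scene rider_mark [(0.45, [271.2, 194.0])]
scene lens_arm [(0.9, [230.9, 209.2]), (0.43, [336.0, 149.0])]
```

```bash
python3 - <<'E'
import cv2,numpy as np
p=cv2.imread('pics/top0.png')
a=cv2.resize(p[160:250,115:190],None,fx=6,fy=6,interpolation=cv2.INTER_CUBIC)
cv2.imwrite('pics/top0rack.png',a)
b=cv2.resize(p[165:228,200:335],None,fx=5.9,fy=5.9,interpolation=cv2.INTER_CUBIC)
cv2.imwrite('pics/top0bench.png',b)
s=cv2.imread('pics/scene0.png')
cv2.imwrite('pics/scene0bench.png',cv2.resize(s[165:275,155:325],None,fx=4.7,fy=4.7,interpolation=cv2.INTER_CUBIC))
E
```

```text
(no output)
```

View pics/top0rack.png

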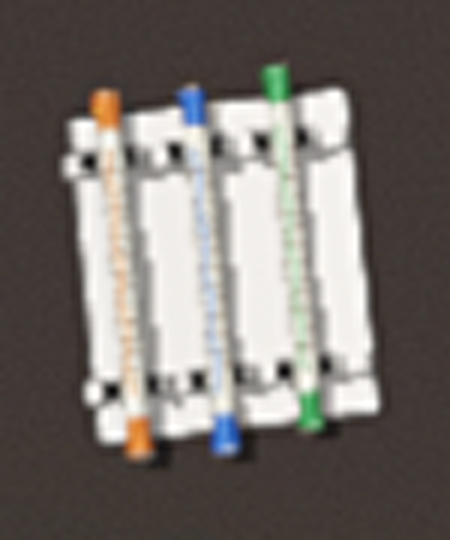

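View pics/top0bench.png

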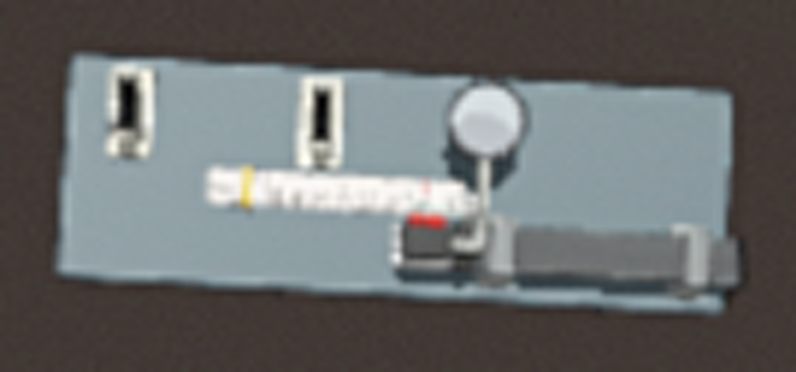

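View pics/scene0bench.png

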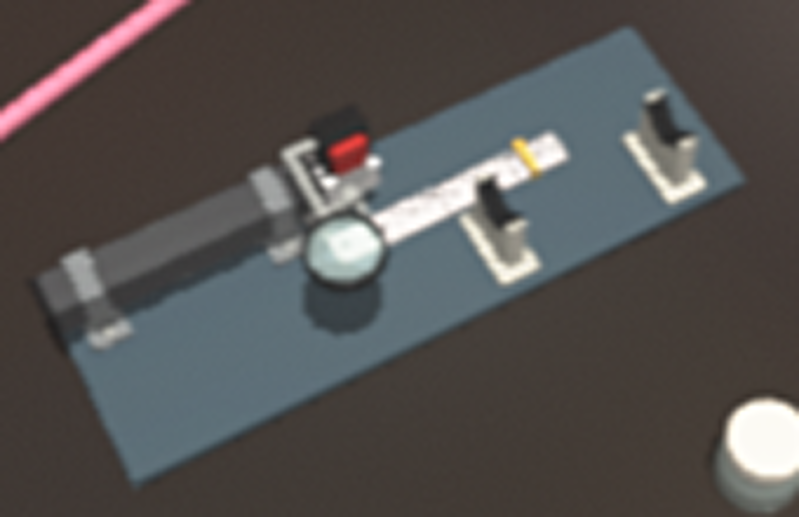

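```bash
cat >> h.py <<'E'
np.set_printoptions(precision=4,suppress=True)
E
python3 - <<'E'
from h import *
m=env.camera_model('top')
for u,v in [(192,90),(227,452)]: print(w(m,115+u/6,160+v/6,z=.048))
for u,v in [(72,56),(732,93),(722,308),(58,275)]: print('c',w(m,200+u/5.9,165+v/5.9,z=.014))
m2=env.camera_model('scene')
for u,v in [(40,281),(628,28),(744,181),(136,487)]: print('s',w(m2,155+u/4.7,165+v/4.7,z=.014))
print('rider',w(m,200+246/5.9,165+188/5.9,z=.026),w(m2,155+526/4.7,165+158/4.7,z=.026))
print('seat',w(m,234.8,186,z=.06),w(m2,278.7,198.7,z=.06))
for n in ['tube_blue','amber']:
  pass
for n,mm in [('top',m),('scene',m2)]:
  for l in ['pipette_bulb','weighing_jar','beaker','reagent_bottle','conical_flask']:
    for x in env.landmark_of(n,l)[:2]: print(n,l,x['confidence'],w(mm,*x['location'],z=0))
E
```

```text
[0.5926 0.3099 0.048 ]
[0.3729 0.2895 0.048 ]
c [0.5934 0.0753 0.014 ]
c [ 0.5605 -0.3424  0.014 ]
c [ 0.4245 -0.3312  0.014 ]
c [0.455  0.0862 0.014 ]
s [ 0.4155 -0.3278  0.014 ]
s [0.4605 0.0848 0.014 ]
s [0.5987 0.0748 0.014 ]
s [ 0.5673 -0.3405  0.014 ]
rider [ 0.5063 -0.0333  0.026 ] [ 0.5138 -0.0345  0.026 ]
seat [ 0.5439 -0.01    0.06  ] [ 0.5503 -0.0192  0.06  ]
top pipette_bulb 0.56 [0.2894 0.3252 0.    ]
top weighing_jar 0.69 [0.7389 0.2073 0.    ]
top weighing_jar 0.53 [ 0.7529 -0.0408  0.    ]
top beaker 0.76 [ 0.4839 -0.4775  0.    ]
top reagent_bottle 0.56 [0.731 0.199 0.   ]
top reagent_bottle 0.55 [0.495  0.3004 0.    ]
top conical_flask 0.68 [ 0.7324 -0.2622  0.    ]
top conical_flask 0.39 [0.2872 0.3083 0.    ]
scene pipette_bulb 0.76 [0.303 0.32  0.   ]
scene weighing_jar 0.79 [ 0.7488 -0.0355  0.    ]
scene beaker 0.93 [ 0.483  -0.4747  0.    ]
scene beaker 0.19 [0.4699 0.3325 0.    ]
scene reagent_bottle 0.91 [ 0.7345  0.1923 -0.    ]
```

```bash
cat >> h.py <<'E'
from scipy.spatial.transform import Rotation as Ro
def pose():
    s=env.sense(); q=s['orientation']; return np.array(s['ee_pos']),Ro.from_quat([q[1],q[2],q[3],q[0]]),s
def tgtR(yaw):  # tool x down, tool y at yaw (deg)
    y=np.array([np.cos(np.radians(yaw)),np.sin(np.radians(yaw)),0]);x=np.array([0,0,-1.]);z=np.cross(x,y)
    return Ro.from_matrix(np.stack([x,y,z],1))
def delta(T,yaw,p=None,R=None):
    if p is None: p,R,_=pose()
    print('shift',R.inv().apply(np.array(T)-p),'rotvec',(R.inv()*tgtR(yaw)).as_rotvec(degrees=True))
E
python3 - <<'E'
from h import *
p,R,s=pose()
print(R.as_matrix()); M=R.as_matrix(); print(np.degrees(np.arctan2(M[1,1],M[0,1])), np.degrees(s['qpos']))
for y in [95.3,-84.7]: delta([.483,.30,.28],y)
E
```

```text
[[-0.      0.3049 -0.9524]
 [-0.     -0.9524 -0.3049]
 [-1.      0.      0.    ]]
-72.24865344671854 [-82.4758  30.2229  82.0885  -0.0018  67.6866 -10.2265]
shift [-0.0936 -0.7634 -0.5514] rotvec [-167.5487    0.0029    0.0026]
shift [-0.0936 -0.7634 -0.5514] rotvec [12.4513  0.0018 -0.0019]
```

```bash
python3 - <<'E'
from h import *
delta([.53,-.06,.30],-84.7)
E
```

```text
shift [-0.1136 -0.4062 -0.4864] rotvec [12.4513  0.0018 -0.0019]
```

>>> arm_command --deltas "0.087 -0.03 -0.02 -0.025 0 0 0; 0.087 -0.06 -0.06 -0.07 2 0 0; 0.087 -0.08 -0.1 -0.12 4 0 0; 0.087 -0.1 -0.14 -0.17 5 0 0; 0.087 -0.114 -0.185 -0.22 6 0 0; 0.087 -0.114 -0.23 -0.27 8 0 0; 0.087 -0.114 -0.27 -0.32 9 0 0; 0.087 -0.114 -0.31 -0.37 10 0 0; 0.087 -0.114 -0.35 -0.42 11 0 0; 0.087 -0.114 -0.39 -0.465 12.4 0 0; 0.087 -0.114 -0.406 -0.486 12.4 0 0; 0.087 -0.114 -0.406 -0.486 12.4 0 0"

```text
time_s: 3.05
ee_pos: [0.531, -0.0572, 0.3004]
orientation: [0.035, 0.707, 0.035, -0.706]
ft_force: [-0.7, -1.3, -1.6]
grip_width: 1.001
```

```bash
python3 - <<'E'
from h import *
p,d,m=shot('wrist','w1')
print(pose()[0])
for l in ['tube_blue','rack','bench','seat','sleeve_mouth','grip','pointer','rider_mark','lens_arm']:
    print(l,[(round(x['confidence'],2),np.round(x['location'],1).tolist()) for x in env.landmark_of('wrist',l)][:4])
E
```

```text
[ 0.5299 -0.059   0.3003]
tube_blue [(0.6, [2.2, 170.4])]
rack [(0.66, [25.8, 158.9])]
bench [(0.84, [293.3, 175.2])]
seat [(0.67, [230.2, 142.2])]
sleeve_mouth [(0.96, [325.5, 212.5]), (0.7, [1.1, 168.0])]
grip [(0.67, [315.9, 215.1])]
pointer [(0.91, [318.7, 185.7]), (0.46, [27.0, 160.1])]
rider_mark [(0.39, [242.0, 173.5])]
lens_arm [(0.58, [305.1, 203.4])]
```

View pics/w1.png

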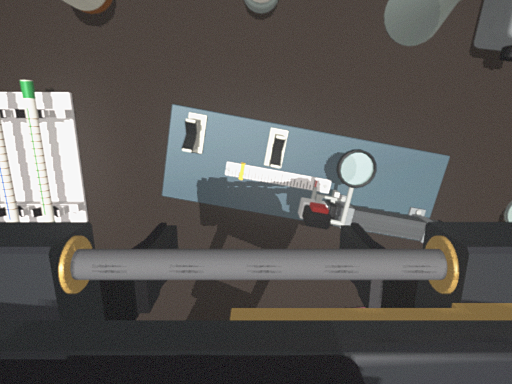

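```bash
python3 - <<'E'
from h import *
p,d,m=shot('wrist','w1b'); print(pose()[0])
b=p[95:245,155:455][:,:,::-1]
cv2.imwrite('pics/w1bench.png',cv2.resize(b,None,fx=2.66,fy=2.66,interpolation=cv2.INTER_CUBIC))
b=p[105:195,160:295][:,:,::-1]
cv2.imwrite('pics/w1sad.png',cv2.resize(b,None,fx=5.9,fy=5.9,interpolation=cv2.INTER_CUBIC))
E
```

```text
[ 0.5294 -0.0611  0.3006]
```

View pics/w1bench.png

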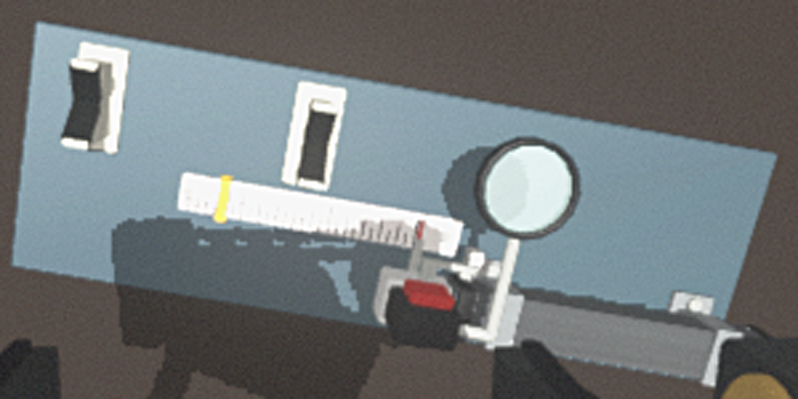

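View pics/w1sad.png

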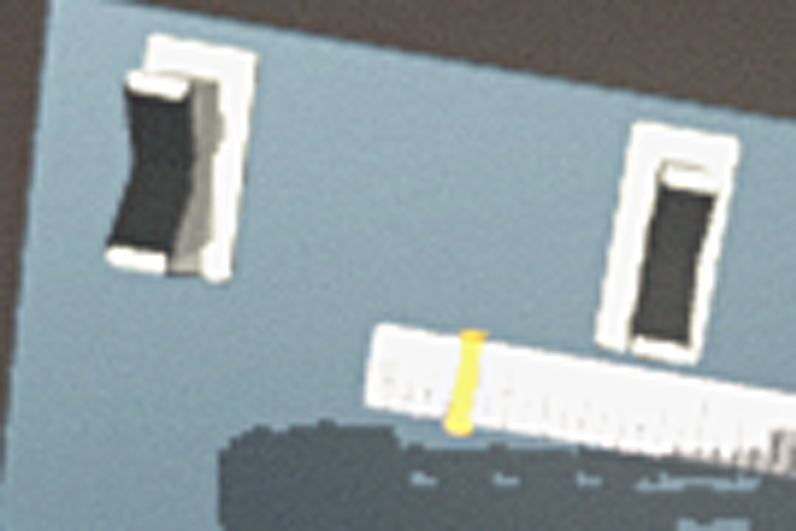

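```bash
cat > fit.py <<'E'
from h import *
from scipy.optimize import least_squares
z=np.load('pics/w1b.npz')
E=z['E'];f=float(z['f']);c=z['c']
def pr(P):
    q=(np.array(P)-E[:3,3])@E[:3,:3]; return q[:,:2]/q[:,2:]*f+c
A=lambda u,v:(160+u/5.9,105+v/5.9)
B=lambda u,v:(155+u/2.66,95+v/2.66)
obs=[(A(130,90),(52,167,67)),(A(190,97),(52,153,67)),(A(107,247),(18,167,67)),(A(165,255),(18,153,67)),
(A(660,182),(52,47,67)),(A(716,195),(52,33,67)),(A(630,337),(18,47,67)),(A(692,347),(18,33,67)),
(B(38,22),(70,200,14)),(B(777,155),(70,-220,14)),(B(12,265),(-70,200,14))]
U=np.array([o[0] for o in obs])-0.5*0;X=np.array([o[1] for o in obs])/1000
def T(p):
    R=Ro.from_euler('z',p[2],degrees=True)
    return R,np.array([p[0],p[1],0])
def res(p):
    R,t=T(p); return (pr(R.apply(X)+t)-U).ravel()
r=least_squares(res,[.51,-.118,-4.5],x_scale=[.01,.01,1])
R,t=T(r.x)
if __name__=='__main__':
    print(r.x); print(r.fun.reshape(-1,2))
    print('seat',R.apply([.035,.1,.0599])+t)
    # rider
    class M: pass
    def back(u,v,zz):
        d=E[:3,:3]@np.array([(u-c[0])/f,(v-c[1])/f,1]); o=E[:3,3]; return o+d*(zz-o[2])/d[2]
    for n,(u,v),zz in [('rider',A(464,381),.026),('pointer',B(421,232),.029),('gripC?',B(427,300),.1)]:
        print(n,R.inv().apply(back(u,v,zz)-t))
E
python3 fit.py
```

```text
[ 0.5106 -0.1179 -4.7319]
[[-0.9569  0.018 ]
 [-0.4194  0.7536]
 [-0.0103 -0.681 ]
 [ 0.6604 -0.1891]
 [-0.0016  0.7215]
 [ 0.9546  0.3935]
 [ 0.4057 -0.2644]
 [ 0.149  -0.1554]
 [-1.0663 -0.8037]
 [ 1.0469  0.0277]
 [-0.8163  0.5028]]
seat [ 0.5537 -0.0211  0.0599]
rider [-0.0067  0.0843  0.026 ]
pointer [-0.0056 -0.0278  0.029 ]
gripC? [-0.0247 -0.0231  0.1   ]
```

```bash
python3 - <<'E'
from h import *
delta([.45,.30,.30],-84.7)
E
```

```text
shift [ 0.0005 -0.3668  0.0459] rotvec [-0.0226 -0.006  -0.0046]
```

>>> arm_command --deltas "0.087 0 -0.05 0.006 0 0 0; 0.087 0 -0.11 0.014 0 0 0; 0.087 0 -0.17 0.02 0 0 0; 0.087 0 -0.23 0.03 0 0 0; 0.087 0 -0.29 0.036 0 0 0; 0.05 0 -0.34 0.043 0 0 0; 0.04 0 -0.367 0.046 0 0 0; 0.04 0 -0.367 0.046 0 0 0; 0.04 0 -0.367 0.046 0 0 0"

```text
time_s: 4.72
ee_pos: [0.4497, 0.3, 0.3004]
orientation: [-0.033, -0.706, -0.033, 0.706]
ft_force: [0.1, 0.0, -0.1]
grip_width: 0.626
```

```bash
python3 - <<'E'
from h import *
p,d,m=shot('wrist','w2'); print(pose()[0], env.sense()['grip_width'])
for x in env.silhouettes('wrist','tube_blue')[:4]: print(x['confidence'],x['bbox'])
E
```

```text
[0.4499 0.2997 0.3004] 0.5846316439052643
0.59 [258.9, 129.8, 14.0, 163.3]
```

View pics/w2.png

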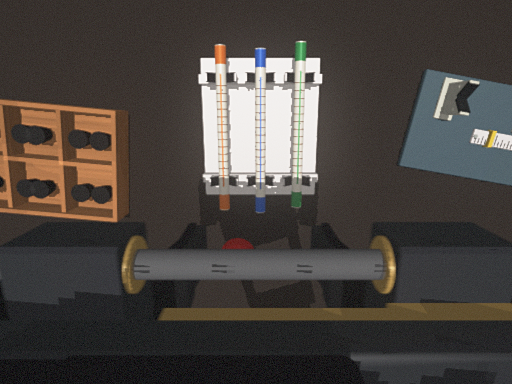

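```bash
python3 - <<'E'
from h import *
z=np.load('pics/w2.npz');p=z['p'].astype(int)
m=env.camera_model('wrist')
b=(p[:,:,2]>p[:,:,0]+40)&(p[:,:,2]>p[:,:,1]+25); b[:, :240]=0;b[:,280:]=0
ys,xs=np.nonzero(b[:220]); print(ys.min(),ys.max())
for lo,hi in [(ys.min(),ys.min()+12),(ys.max()-12,ys.max())]:
    k=(ys>=lo)&(ys<=hi); print(xs[k].min(),xs[k].max(),xs[k].mean())
    
# rows: ends and centre
t=w(m,260.5,ys.min(),z=.046); e=w(m,260.6,ys.max()+1,z=.046); print(t,e,np.linalg.norm(t-e),(t+e)/2,np.degrees(np.arctan2(*(t-e)[[1,0]])))
for zz in (.050,.053): print(zz,(w(m,260.5,ys.min(),z=zz)+w(m,260.6,ys.max()+1,z=zz))/2)
E
python3 - <<'E'
import cv2
p=cv2.imread('pics/w2.png')[35:225,195:330]
cv2.imwrite('pics/w2z.png',cv2.resize(p,None,fx=3.1,fy=3.1,interpolation=2))
E
```

```text
48 211
255 265 259.9632352941176
256 264 260.0
[0.5963 0.3106 0.046 ] [0.3754 0.2896 0.046 ] 0.2218887922313486 [0.4859 0.3001 0.046 ] 5.432938637834134
0.05 [0.4862 0.3002 0.05  ]
0.053 [0.4864 0.3002 0.053 ]
```

View pics/w2z.png

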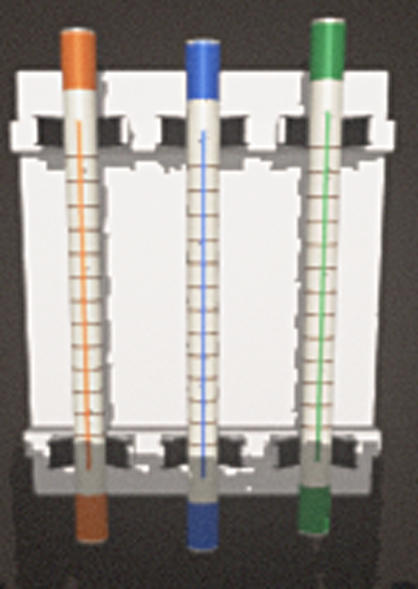

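```bash
python3 - <<'E'
from h import *
delta([.486,.30,.0275],-84.57)
E
```

```text
shift [ 0.2729  0.0028 -0.0359] rotvec [-0.1742  0.0059 -0.0243]
```

>>> arm_command --deltas "0.04 0.03 0.002 -0.03 0 0 0; 0.04 0.08 0.003 -0.036 0 0 0; 0.04 0.13 0.003 -0.036 0 0 0; 0.04 0.18 0.003 -0.036 0 0 0; 0.04 0.215 0.003 -0.036 0 0 0; 0.04 0.24 0.003 -0.036 0 0 0; 0.04 0.26 0.003 -0.036 0 0 0; 0.04 0.27 0.003 -0.036 0 0 0; 0.04 0.273 0.003 -0.036 0 0 0; 0.04 0.273 0.003 -0.036 0 0 0" --force 15

```text
time_s: 6.08
ee_pos: [0.4864, 0.301, 0.028]
orientation: [0.033, 0.707, 0.033, -0.706]
ft_force: [-0.3, 0.0, 0.5]
grip_width: 0.458
```

>>> arm_command --deltas "0.02 0 0 0 0 0 0; 0.012 0 0 0 0 0 0; 0.01 0 0 0 0 0 0; 0.005 0 0 0 0 0 0; 0.005 0 0 0 0 0 0; 0.005 0 0 0 0 0 0" --force 15

```text
time_s: 6.82
ee_pos: [0.4857, 0.3011, 0.0274]
orientation: [-0.033, -0.706, -0.033, 0.706]
ft_force: [-0.4, 0.5, 0.1]
grip_width: 0.061
```

```bash
python3 - <<'E'
from h import *
p,R,s=pose(); print(p,R.as_matrix(),s['grip_width']*87,s['ft_force'])
E
```

```text
[0.4857 0.3011 0.0274] [[-0.0001  0.0933 -0.9956]
 [-0.     -0.9956 -0.0933]
 [-1.      0.      0.0001]] 5.266721057100106 [-0.4236  0.4844  0.0993]
```

```bash
python3 - <<'E'
from h import *
p,d,m=shot('wrist','w3')
shot('scene','s3')
cv2.imwrite('pics/s3z.png',cv2.resize(cv2.imread('pics/s3.png')[70:230,250:430],None,fx=4,fy=3.7,interpolation=2))
E
```

```text
(no output)
```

View pics/w3.png

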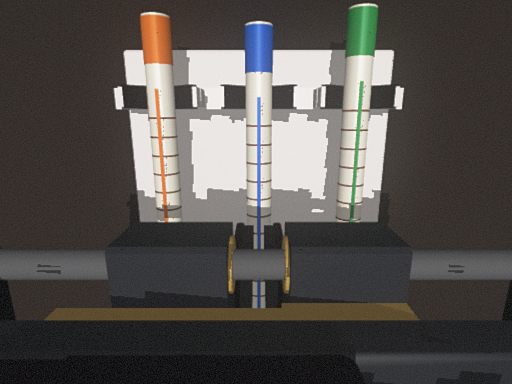

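View pics/s3z.png

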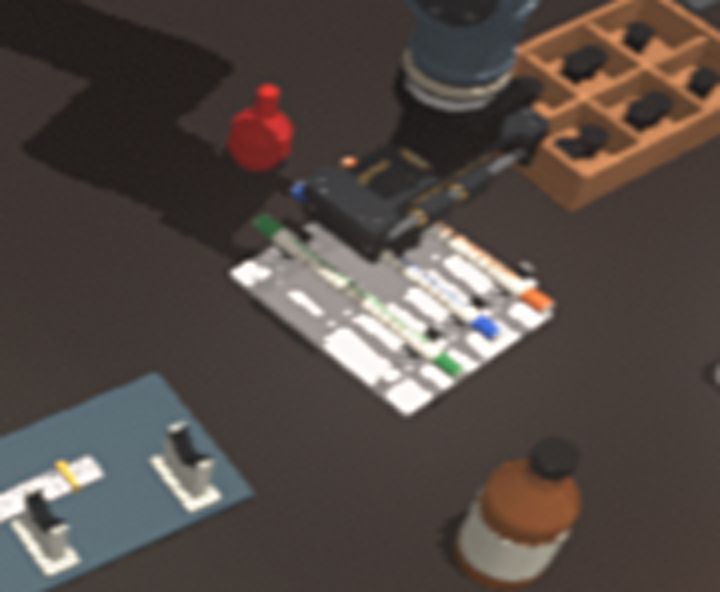

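>>> arm_command --deltas "0 0 0 0 0 0 0; 0 0 0 0 0 0 0" --force 15

```text
time_s: 7.18
ee_pos: [0.4857, 0.3011, 0.0274]
orientation: [-0.033, -0.706, -0.033, 0.706]
ft_force: [-0.3, -0.7, 0.4]
grip_width: 0.009
```

```bash
python3 - <<'E'
from h import *
p,d,m=shot('wrist','w4'); print(env.sense()['grip_width'],env.sense()['ft_force'])
# depth of tube vs row on column centre
for r in range(40,320,20): 
    P=w(m,258,r,depth=d[r,258]); print(r,d[r,258],P)
cv2.imwrite('pics/w4z.png',cv2.resize(p[200:330,180:340][:,:,::-1],None,fx=4.5,fy=4.5,interpolation=2))
E
```

```text
0.006102593716340837 [-0.6036  0.1436  0.4874]
40 0.15853529 [0.5874 0.3111 0.0529]
60 0.16064914 [0.5782 0.3102 0.0531]
80 0.16225883 [0.5688 0.3093 0.0539]
100 0.1662021 [0.5593 0.3084 0.0523]
120 0.16875924 [0.5493 0.3075 0.0523]
140 0.17091241 [0.5391 0.3065 0.0528]
160 0.17352697 [0.5286 0.3055 0.0528]
180 0.17535736 [0.5179 0.3045 0.0537]
200 0.17881775 [0.5065 0.3035 0.0531]
220 0.18196017 [0.4948 0.3024 0.0529]
240 0.18513188 [0.4828 0.3012 0.0528]
260 0.08276656 [0.5173 0.3043 0.1495]
280 0.19300392 [0.4568 0.2988 0.0514]
300 0.1944487 [0.4445 0.2976 0.0532]
```

View pics/w4z.png

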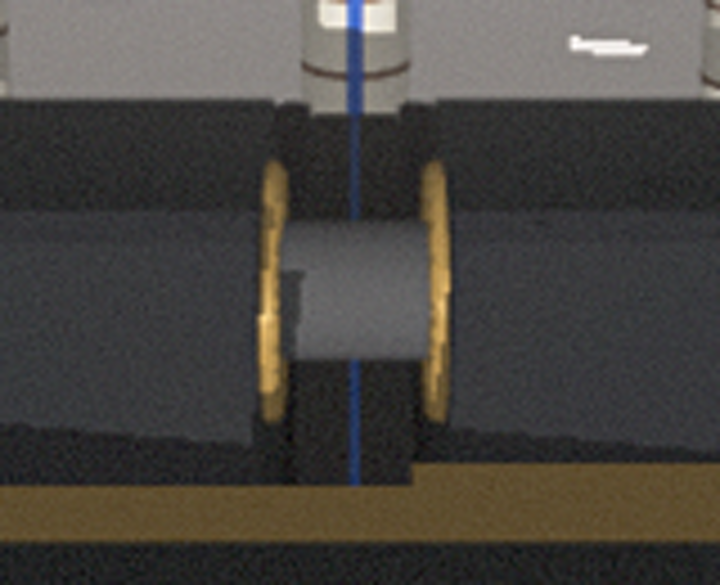

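```bash
python3 - <<'E'
from h import *
z=np.load('pics/w4.npz');d=z['d'];m=env.camera_model('wrist')
for r in (215,222,228,235,240,245,285,292,300):
    print(r,[(c,np.round(w(m,c,r,depth=d[r,c])[[0,2]]*1000).tolist()) for c in (240,245,249,252,255,257,258,259,260,263,267,272)])
E
```

```text
215 [(240, [482.0, 8.0]), (245, [482.0, 8.0]), (249, [496.0, 50.0]), (252, [497.0, 51.0]), (255, [497.0, 52.0]), (257, [497.0, 52.0]), (258, [498.0, 53.0]), (259, [498.0, 53.0]), (260, [498.0, 52.0]), (263, [498.0, 53.0]), (267, [497.0, 51.0]), (272, [484.0, 7.0])]
222 [(240, [523.0, 139.0]), (245, [497.0, 63.0]), (249, [492.0, 50.0]), (252, [493.0, 52.0]), (255, [493.0, 52.0]), (257, [493.0, 52.0]), (258, [494.0, 54.0]), (259, [494.0, 53.0]), (260, [494.0, 53.0]), (263, [494.0, 52.0]), (267, [493.0, 50.0]), (272, [498.0, 63.0])]
228 [(240, [523.0, 142.0]), (245, [497.0, 72.0]), (249, [495.0, 67.0]), (252, [496.0, 69.0]), (255, [495.0, 68.0]), (257, [496.0, 68.0]), (258, [490.0, 54.0]), (259, [490.0, 52.0]), (260, [496.0, 68.0]), (263, [496.0, 68.0]), (267, [497.0, 69.0]), (272, [498.0, 72.0])]
235 [(240, [521.0, 143.0]), (245, [497.0, 82.0]), (249, [495.0, 77.0]), (252, [495.0, 77.0]), (255, [495.0, 77.0]), (257, [496.0, 77.0]), (258, [486.0, 52.0]), (259, [486.0, 53.0]), (260, [495.0, 77.0]), (263, [496.0, 79.0]), (267, [496.0, 78.0]), (272, [498.0, 82.0])]
240 [(240, [522.0, 148.0
[... 652 characters left out ...]
2.0]), (258, [454.0, 53.0]), (259, [454.0, 53.0]), (260, [489.0, 112.0]), (263, [489.0, 112.0]), (267, [489.0, 111.0]), (272, [492.0, 117.0])]
292 [(240, [509.0, 151.0]), (245, [488.0, 117.0]), (249, [485.0, 112.0]), (252, [486.0, 113.0]), (255, [485.0, 112.0]), (257, [486.0, 113.0]), (258, [450.0, 54.0]), (259, [450.0, 53.0]), (260, [486.0, 112.0]), (263, [486.0, 113.0]), (267, [486.0, 112.0]), (272, [489.0, 117.0])]
300 [(240, [503.0, 146.0]), (245, [485.0, 118.0]), (249, [481.0, 112.0]), (252, [482.0, 113.0]), (255, [483.0, 113.0]), (257, [482.0, 112.0]), (258, [444.0, 53.0]), (259, [444.0, 53.0]), (260, [483.0, 113.0]), (263, [483.0, 113.0]), (267, [483.0, 113.0]), (272, [487.0, 119.0])]
```

```bash
python3 - <<'E'
from h import *
for n in ['w1b','w2','w3','w4']:
    z=np.load(f'pics/{n}.npz');d=z['d'];E=z['E'];f=float(z['f']);c=z['c']
    v,u=np.mgrid[:384,:512]
    P=np.stack([(u-c[0])/f*d,(v-c[1])/f*d,d],-1)@E[:3,:3].T+E[:3,3]
    # height rel. to camera
    h=E[2,3]-P[...,2]
    # finger pixels: x in tool plane: world offset from camera in forward dir
    fw=E[:2,2]/np.linalg.norm(E[:2,2]); rt=E[:2,0]/np.linalg.norm(E[:2,0])
    a=(P[...,:2]-E[:2,3])@fw; b=(P[...,:2]-E[:2,3])@rt
    k=(a>0.05)&(a<.09)&(d>0)&(h<0.205)&(abs(b)<.06)
    print(n,E[2,3], 'tool-plane pts:')
    for lo in np.arange(-.06,.06,.01):
        kk=k&(b>=lo)&(b<lo+.01)
        if kk.any(): print('  y %.2f maxh %.3f  n %d'%(lo,np.percentile(h[kk],99),kk.sum()))
E
```

```text
w1b 0.49855480821550374 tool-plane pts:
  y -0.06 maxh 0.161  n 204
  y -0.05 maxh 0.160  n 3474
  y 0.02 maxh 0.051  n 1
  y 0.03 maxh 0.051  n 2
  y 0.04 maxh 0.161  n 2545
  y 0.05 maxh 0.161  n 207
w2 0.4983519520768249 tool-plane pts:
  y -0.06 maxh 0.070  n 1
  y -0.04 maxh 0.160  n 1780
  y -0.03 maxh 0.162  n 647
  y 0.02 maxh 0.161  n 639
  y 0.03 maxh 0.160  n 1466
  y 0.04 maxh 0.050  n 2
w3 0.22541011201416897 tool-plane pts:
  y -0.06 maxh 0.177  n 239
  y -0.05 maxh 0.181  n 240
  y -0.02 maxh 0.161  n 55
  y -0.01 maxh 0.178  n 1334
  y 0.00 maxh 0.177  n 1306
  y 0.01 maxh 0.161  n 54
  y 0.02 maxh 0.051  n 2
  y 0.03 maxh 0.051  n 1
  y 0.04 maxh 0.181  n 227
  y 0.05 maxh 0.177  n 234
w4 0.2254258885071527 tool-plane pts:
  y -0.06 maxh 0.178  n 236
  y -0.05 maxh 0.181  n 239
  y -0.01 maxh 0.178  n 1101
  y 0.00 maxh 0.177  n 1070
  y 0.02 maxh 0.051  n 2
  y 0.04 maxh 0.180  n 228
  y 0.05 maxh 0.177  n 233
```

>>> arm_command --deltas "0.02 0 0 0 0 0 0; 0.04 0 0 0 0 0 0; 0.04 0 0 0 0 0 0; 0.04 0.005 0 0 0 0 0; 0.04 0.01 0 0 0 0 0; 0.04 0.015 0 0 0 0 0; 0.04 0.016 0 0 0 0 0" --force 15

```text
time_s: 8.1
ee_pos: [0.4853, 0.301, 0.0108]
orientation: [-0.033, -0.706, -0.033, 0.707]
ft_force: [0.3, -0.1, 0.8]
grip_width: 0.457
```

```bash
python3 - <<'E'
from h import *
p,d,m=shot('wrist','w5'); print(pose()[0],env.sense()['grip_width'],env.sense()['ft_force'])
shot('scene','s5')
cv2.imwrite('pics/s5z.png',cv2.resize(cv2.imread('pics/s5.png')[90:200,290:410],None,fx=5,fy=5,interpolation=2))
E
```

```text
[0.4854 0.301  0.0109] 0.4585066689955416 [-0.522  -0.687   0.0971]
```

View pics/w5.png

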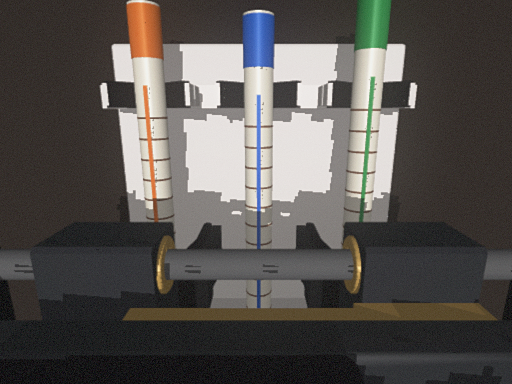

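View pics/s5z.png

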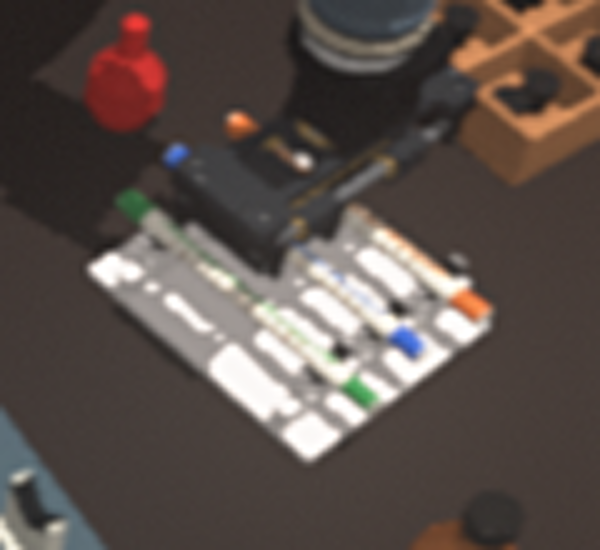

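```bash
python3 - <<'E'
from h import *
z=np.load('pics/w5.npz');d=z['d'];E=z['E'];m=env.camera_model('wrist')
for r in (215,222,226,230,240,255,275):
    print(r,[(c,(np.round(w(m,c,r,depth=d[r,c])*1000)).tolist()) for c in (60,100,150,175,190,200,210,220,258)])
E
```

```text
215 [(60, [473.0, 435.0, -0.0]), (100, [475.0, 408.0, -0.0]), (150, [498.0, 358.0, 52.0]), (175, [483.0, 356.0, 8.0]), (190, [484.0, 346.0, 8.0]), (200, [485.0, 339.0, 9.0]), (210, [485.0, 333.0, 7.0]), (220, [486.0, 326.0, 8.0]), (258, [503.0, 303.0, 53.0])]
222 [(60, [468.0, 435.0, 0.0]), (100, [519.0, 350.0, 122.0]), (150, [520.0, 336.0, 121.0]), (175, [479.0, 355.0, 9.0]), (190, [479.0, 346.0, 8.0]), (200, [480.0, 339.0, 8.0]), (210, [481.0, 333.0, 8.0]), (220, [481.0, 326.0, 9.0]), (258, [499.0, 303.0, 53.0])]
226 [(60, [466.0, 435.0, 1.0]), (100, [519.0, 348.0, 125.0]), (150, [521.0, 334.0, 126.0]), (175, [475.0, 356.0, 7.0]), (190, [476.0, 346.0, 8.0]), (200, [477.0, 339.0, 8.0]), (210, [495.0, 327.0, 54.0]), (220, [494.0, 322.0, 49.0]), (258, [497.0, 303.0, 53.0])]
230 [(60, [519.0, 357.0, 129.0]), (100, [520.0, 346.0, 129.0]), (150, [521.0, 333.0, 130.0]), (175, [473.0, 355.0, 8.0]), (190, [474.0, 345.0, 8.0]), (200, [474.0, 339.0, 8.0]), (210, [494.0, 326.0, 56.0]), (220, [492.0, 322.0, 49.0]), (258, [495.0, 302.0, 53.0])]
240 [(60, [519.0, 353.0, 136.0]), (100, [521.0, 343.0, 137.0]), (150, [521.0, 331.0, 135.0]), (175, [483.0, 346.0, 47.0]), (190, [466.0, 345.0, 7.0]), (200, [495.0, 329.0, 71.0]), (210, [494.0, 325.0, 69.0]), (220, [488.0, 321.0, 53.0]), (258, [490.0, 302.0, 54.0])]
255 [(60, [518.0, 349.0, 142.0]), (100, [519.0, 341.0, 141.0]), (150, [520.0, 330.0, 140.0]), (175, [517.0, 325.0, 134.0]), (190, [516.0, 322.0, 132.0]), (200, [517.0, 319.0, 132.0]), (210, [517.0, 317.0, 133.0]), (220, [518.0, 314.0, 133.0]), (258, [518.0, 304.0, 132.0])]
275 [(60, [513.0, 350.0, 141.0]), (100, [514.0, 341.0, 141.0]), (150, [515.0, 329.0, 141.0]), (175, [511.0, 325.0, 134.0]), (190, [512.0, 321.0, 135.0]), (200, [512.0, 319.0, 134.0]), (210, [512.0, 316.0, 134.0]), (220, [513.0, 314.0, 135.0]), (258, [514.0, 304.0, 135.0])]
```

>>> arm_command --deltas "0.04 0.004 0 0 0 0 0; 0.04 0.008 0 0 0 0 0; 0.04 0.012 0 0 0 0 0; 0.04 0.012 0 0 0 0 0"

```text
time_s: 8.7
ee_pos: [0.4854, 0.301, -0.001]
orientation: [-0.033, -0.706, -0.033, 0.707]
ft_force: [-0.3, -0.3, -0.6]
grip_width: 0.464
```

>>> arm_command --deltas "0.04 0.004 0 0 0 0 0; 0.04 0.009 0 0 0 0 0; 0.02 0.009 0 0 0 0 0; 0.01 0.009 0 0 0 0 0; 0.008 0.009 0 0 0 0 0; 0.006 0.009 0 0 0 0 0"

```text
time_s: 9.45
ee_pos: [0.4859, 0.3011, -0.0094]
orientation: [0.033, 0.706, 0.033, -0.706]
ft_force: [-0.1, -0.9, -0.2]
grip_width: 0.155
```

>>> arm_command --deltas "0 0 0 0 0 0 0; 0 0 0 0 0 0 0; 0 -0.005 0 0 0 0 0; 0 -0.015 0 0 0 0 0; 0 -0.04 0 0 0 0 0; 0 -0.08 0 0 0 0 0; 0 -0.12 0 0 0 0 0; 0 -0.14 0 0 0 0 0; 0 -0.14 0 0 0 0 0" --force 18

```text
time_s: 10.58
ee_pos: [0.4871, 0.3017, 0.1328]
orientation: [0.032, 0.708, 0.034, -0.705]
ft_force: [0.3, 1.0, -1.1]
grip_width: 0.151
```

```bash
python3 - <<'E'
from h import *
p,d,m=shot('wrist','w6'); P,R,s=pose(); print(P,s['grip_width']*87,s['ft_force'])
delta([.5537,-.0211,.131],-4.73)
E
```

```text
[0.4859 0.3012 0.1313] 13.49337641003405 [ 0.0945 -0.5106 -0.3465]
shift [ 0.0002  0.3272 -0.0374] rotvec [-79.9139  -0.0963  -0.0426]
```

View pics/w6.png

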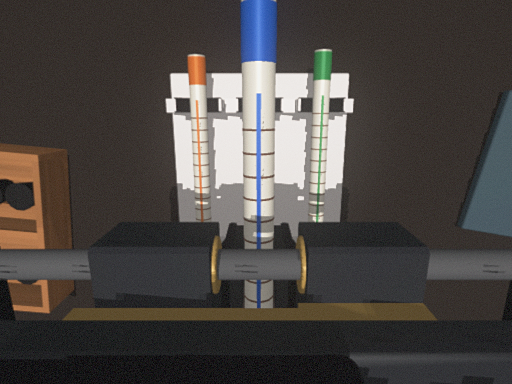

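```bash
python3 - <<'E'
from h import *
z=np.load('pics/w6.npz');d=z['d'];p=z['p'].astype(int);m=env.camera_model('wrist');P0,R,s=pose()
pts=[]
for r in range(6,215,6):
    c=258 if r>60 else 259
    q=R.inv().apply(w(m,c,r,depth=np.median(d[r-1:r+2,c-1:c+2]))-P0); pts.append(q)
pts=np.array(pts);print(pts[::5]);a=np.polyfit(pts[:,2],pts[:,0],1);print('top x_tool at z=0',a[1],'tilt deg',np.degrees(np.arctan(a[0])))
b=(p[:,:,2]>p[:,:,0]+40)&(p[:,:,2]>p[:,:,1]+25)
for r in (3,20,40,60,): 
    xs=np.nonzero(b[r,230:290])[0]+230; print(r,xs.min() if len(xs) else None,xs.max() if len(xs) else None)
# bluecap boundary row
col=b[:,250]; print('cap end row',np.nonzero(col[:100])[0].max())
r=np.nonzero(col[:100])[0].max()+.5
print('cap boundary tool',R.inv().apply(w(m,259,r,z=P0[2]+.0557)-P0))
# lateral left/right edges of tube at far and near rows
g=p.sum(2)
E
```

```text
[[-0.062  -0.     -0.1068]
 [-0.0621 -0.     -0.0964]
 [-0.0618 -0.0004 -0.0857]
 [-0.0623 -0.0004 -0.0743]
 [-0.062  -0.0004 -0.0625]
 [-0.0623 -0.0004 -0.0502]
 [-0.0623 -0.0004 -0.0373]]
top x_tool at z=0 -0.062033776087325646 tilt deg 0.15729847287581036
3 240 276
20 241 276
40 241 276
60 241 275
cap end row 60
cap boundary tool [-0.0556  0.     -0.0886]
```

>>> arm_command --deltas "0 0 0.02 -0.003 -5 0 0; 0 0 0.055 -0.007 -13 0 0; 0 0 0.09 -0.011 -22 0 0; 0 0 0.125 -0.015 -31 0 0; 0 0 0.16 -0.019 -40 0 0; 0 0 0.195 -0.023 -49 0 0; 0 0 0.23 -0.027 -58 0 0; 0 0 0.265 -0.031 -66 0 0; 0 0 0.295 -0.035 -73 0 0; 0 0 0.318 -0.037 -78 0 0; 0 0 0.327 -0.0375 -79.9 0 0; 0 0 0.327 -0.0375 -79.9 0 0"

```text
time_s: 12.12
ee_pos: [0.5526, -0.0215, 0.129]
orientation: [-0.477, -0.52, -0.479, 0.521]
ft_force: [0.2, 0.9, -1.5]
grip_width: 0.154
```

```bash
python3 - <<'E'
from h import *
p,d,m=shot('wrist','w7'); P,R,s=pose(); print(P,s['grip_width']*87,s['ft_force'],s['time_s'])
delta([.5537,-.0211,.131],-4.73)
p,d,m=shot('top','t7')
cv2.imwrite('pics/t7z.png',cv2.resize(cv2.imread('pics/t7.png')[140:240,180:340],None,fx=4.5,fy=4.5,interpolation=2))
E
```

```text
[ 0.5526 -0.0208  0.1292] 13.433328482880732 [ 0.6836 -0.5275 -1.4687] 12.175
shift [-0.0018  0.0012  0.0002] rotvec [-0.1014 -0.0415  0.1592]
```

View pics/w7.png

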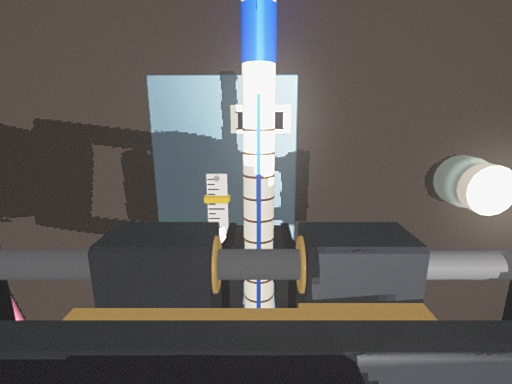

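```bash
python3 - <<'E'
from h import *
p,d,m=shot('wrist','w8'); P,R,s=pose(); print(P)
import fit
img=cv2.resize(p[60:230,130:310][:,:,::-1],None,fx=4.4,fy=3.5,interpolation=2)
for X in [(52,167,67),(52,153,67),(18,167,67),(18,153,67),(70,200,14),(-70,200,14)]:
    q=proj(m,fit.R.apply(np.array(X)/1e3)+fit.t); print(X,np.round(q,1))
    cv2.circle(img,(int((q[0]-130+.0)*4.4),int((q[1]-60)*3.5)),3,(0,0,255),1)
cv2.imwrite('pics/w8z.png',img)
E
```

```text
[ 0.5528 -0.0203  0.1297]
(52, 167, 67) [281.5 113.7]
(52, 153, 67) [281.2 131.9]
(18, 167, 67) [237.9 113.7]
(18, 153, 67) [238.2 131.9]
(70, 200, 14) [298.  76.]
(-70, 200, 14) [144.8  76.1]
```

View pics/w8z.png

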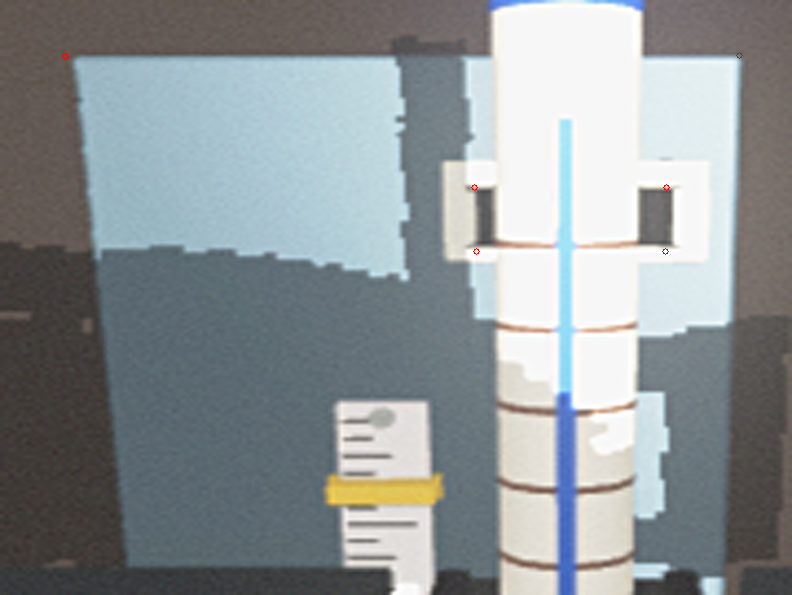

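```bash
python3 - <<'E'
from h import *
P,R,s=pose();print(P,s['ft_force'])
delta([.5545,-.0211,.018],-4.73)
E
```

```text
[ 0.5528 -0.0203  0.1297] [-0.0926  0.1254 -0.9093]
shift [0.1117 0.002  0.0007] rotvec [-0.0243 -0.0289  0.1098]
```

>>> arm_command --deltas "0 0.015 0.001 0 0 0 0; 0 0.04 0.002 0.0005 0 0 0.1; 0 0.065 0.002 0.0005 0 0 0.1; 0 0.085 0.002 0.0005 0 0 0.1; 0 0.1 0.002 0.0005 0 0 0.1; 0 0.108 0.002 0.0005 0 0 0.1; 0 0.112 0.002 0.0005 0 0 0.1; 0 0.112 0.002 0.0005 0 0 0.1; 0 0.112 0.002 0.0005 0 0 0.1"

```text
time_s: 13.4
ee_pos: [0.5561, -0.0217, 0.0191]
orientation: [0.48, 0.521, 0.478, -0.52]
ft_force: [-0.4, 0.2, -0.8]
grip_width: 0.154
```

```bash
python3 - <<'E'
from h import *
p,d,m=shot('wrist','w9'); P,R,s=pose(); print(P,s['ft_force'],s['time_s'])
delta([.5545,-.0211,.0055],-4.73)
cv2.imwrite('pics/w9z.png',p[:,:,::-1])
p,d,m=shot('scene','s9')
cv2.imwrite('pics/s9z.png',cv2.resize(cv2.imread('pics/s9.png')[150:260,195:335],None,fx=5,fy=5,interpolation=2))
E
```

```text
[ 0.5561 -0.0218  0.0191] [ 0.7163 -0.9511 -0.7969] 13.45
shift [ 0.0136 -0.0016 -0.0005] rotvec [-0.0194  0.0128 -0.1781]
```

View pics/w9z.png

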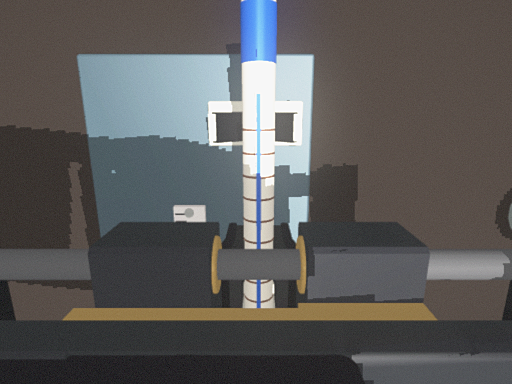

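View pics/s9z.png

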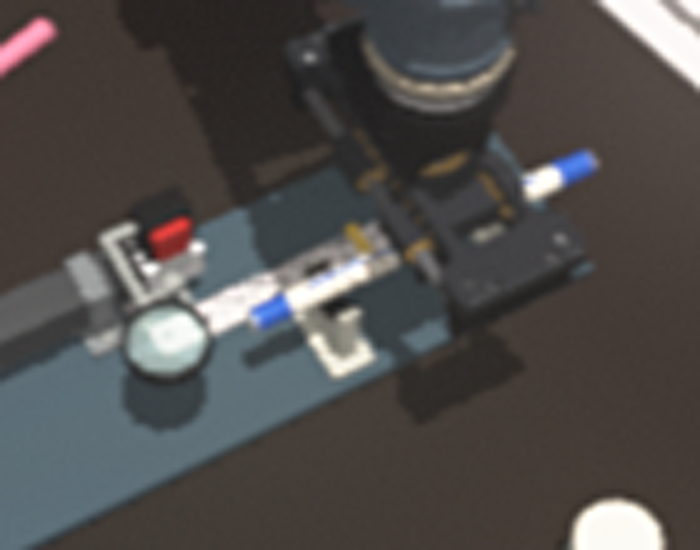

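>>> arm_command --deltas "0 0 -0.0014 -0.0005 0 0 -0.15; 0 0.003 -0.0014 -0.0005 0 0 -0.15; 0 0.006 -0.0014 -0.0005 0 0 -0.15; 0 0.009 -0.0014 -0.0005 0 0 -0.15; 0 0.011 -0.0014 -0.0005 0 0 -0.15; 0 0.0125 -0.0014 -0.0005 0 0 -0.15; 0 0.0135 -0.0014 -0.0005 0 0 -0.15; 0 0.0135 -0.0014 -0.0005 0 0 -0.15"

```text
time_s: 14.5
ee_pos: [0.5542, -0.021, 0.0049]
orientation: [-0.479, -0.52, -0.479, 0.521]
ft_force: [0.6, -0.1, -0.5]
grip_width: 0.154
```

```bash
python3 - <<'E'
from h import *
p,d,m=shot('wrist','w10'); P,R,s=pose(); print(P,s['ft_force'],s['time_s'])
cv2.imwrite('pics/w10z.png',cv2.resize(p[0:230,60:330][:,:,::-1],None,fx=2.9,fy=2.6))
E
```

```text
[ 0.5542 -0.021   0.005 ] [ 0.1832  0.8271 -0.3812] 14.55
```

View pics/w10z.png

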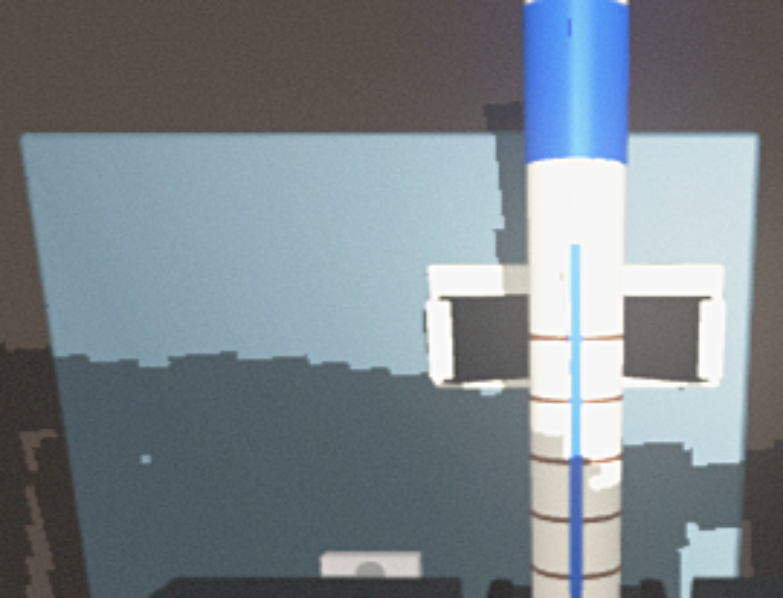

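>>> arm_command --deltas "0.016 0 0 0 0 0 0; 0.018 0 0 0 0 0 0; 0.022 0 0 0 0 0 0; 0.03 0 0 0 0 0 0; 0.036 0 0 0 0 0 0; 0.04 0 0 0 0 0 0; 0.04 0 0 0 0 0 0; 0.04 0 0 0 0 0 0"

```text
time_s: 15.55
ee_pos: [0.5542, -0.021, 0.0049]
orientation: [-0.479, -0.52, -0.479, 0.52]
ft_force: [-0.0, 0.1, 0.3]
grip_width: 0.457
```

```bash
python3 - <<'E'
from h import *
p,d,m=shot('wrist','w11'); P,R,s=pose(); print(P,s['grip_width'],s['ft_force'],s['time_s'])
for r in range(10,215,20): print(r,w(m,258,r,depth=np.median(d[r-1:r+2,257:260])))
cv2.imwrite('pics/w11z.png',cv2.resize(p[0:330,60:430][:,:,::-1],None,fx=2,fy=1.8))
E
```

```text
[ 0.5542 -0.021   0.0049] 0.460883517675225 [ 0.4688 -0.2944  0.2465] 15.6
10 [0.5632 0.084  0.0671]
30 [0.5626 0.0772 0.0667]
50 [0.562  0.07   0.0675]
70 [0.5614 0.0628 0.0666]
90 [0.5608 0.0553 0.0663]
110 [0.5601 0.0476 0.0664]
130 [0.5595 0.0396 0.0671]
150 [0.5588 0.0314 0.0667]
170 [0.5581 0.023  0.067 ]
190 [0.5574 0.0143 0.0672]
210 [0.5566 0.0052 0.0668]
```

View pics/w11z.png

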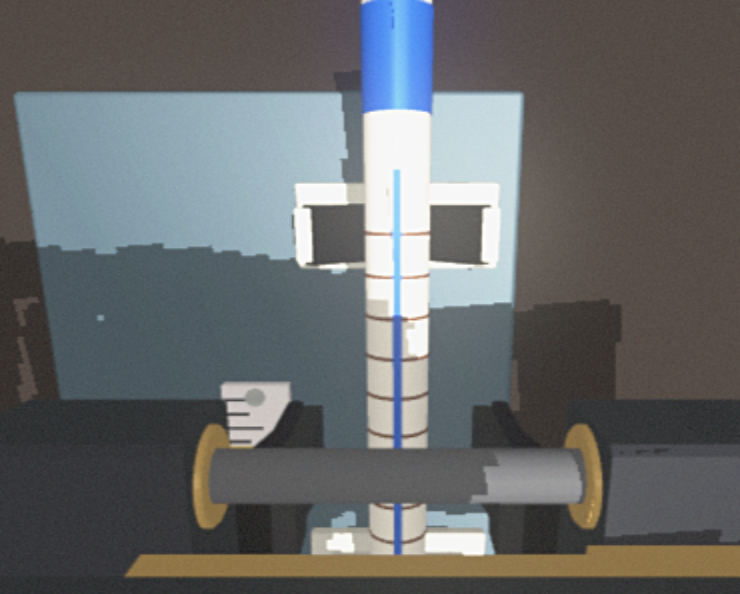

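```bash
python3 - <<'E'
from h import *
import fit
print(fit.R.apply([-.03,-.07,0])+fit.t)
T=fit.R.apply([-.03,-.07,0.19])+fit.t
delta(T,-4.73)
E
```

```text
[ 0.4749 -0.1852  0.    ]
shift [-0.185  -0.0656  0.1702] rotvec [-0.0177  0.      0.0533]
```

>>> arm_command --deltas "0.04 -0.01 0 0 0 0 0; 0.04 -0.03 0 0 0 0 0; 0.04 -0.07 0 0 0 0 0; 0.04 -0.12 0 0 0 0 0; 0.04 -0.16 0 0.01 0 0 0; 0.04 -0.185 -0.02 0.05 0 0 0; 0.04 -0.185 -0.04 0.1 0 0 0; 0.04 -0.185 -0.06 0.145 0 0 0; 0.044 -0.185 -0.0655 0.17 0 0 0; 0.044 -0.185 -0.0655 0.17 0 0 0; 0.044 -0.185 -0.0655 0.17 0 0 0; 0.044 -0.185 -0.0655 0.17 0 0 0"

```text
time_s: 17.1
ee_pos: [0.4752, -0.1839, 0.1901]
orientation: [-0.479, -0.52, -0.48, 0.52]
ft_force: [0.2, -0.3, -0.4]
grip_width: 0.504
```

```bash
python3 - <<'E'
from h import *
p,d,m=shot('wrist','w12'); P,R,s=pose(); print(P,s['grip_width'],s['ft_force'],s['time_s'],s['qvel'])
cv2.imwrite('pics/w12z.png',cv2.resize(p[0:230,150:390][:,:,::-1],None,fx=3.3,fy=2.6,interpolation=2))
for l in ['grip','pointer','rider_mark']:
    print(l,[(round(x['confidence'],2),np.round(x['location'],1).tolist()) for x in env.landmark_of('wrist',l)][:4])
E
```

```text
[ 0.4753 -0.1839  0.19  ] 0.5030900277876696 [ 0.2837  0.2539 -0.3563] 17.15 [ 0.0011  0.0033 -0.0017 -0.0007 -0.0016  0.0001]
grip [(0.91, [248.3, 140.2]), (0.68, [283.3, 26.3])]
pointer [(0.77, [281.9, 136.9]), (0.58, [480.2, 202.8])]
rider_mark [(0.51, [280.9, 24.7])]
```

View pics/w12z.png

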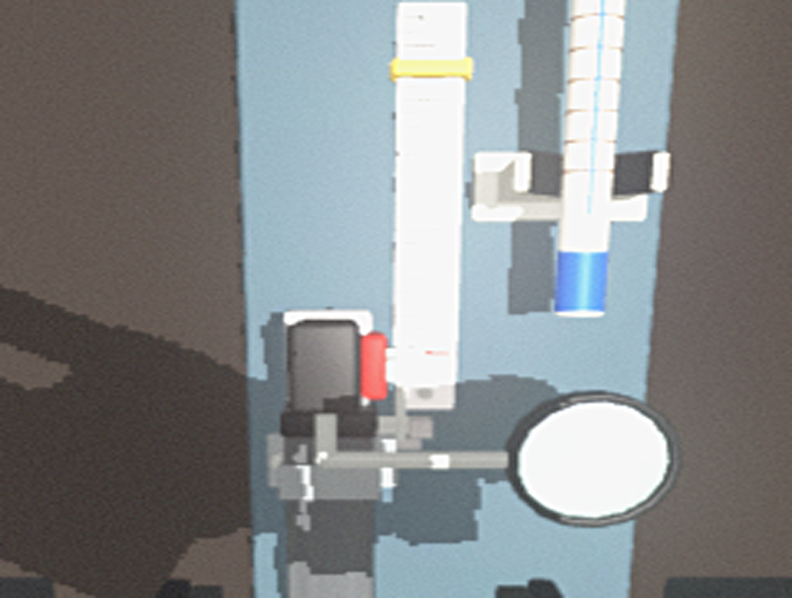

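```bash
python3 - <<'E'
from h import *
import fit
z=np.load('pics/w12.npz');p=z['p'][:,:,::-1];m=env.camera_model('wrist')
a=cv2.resize(p[15:40,262:302],None,fx=14,fy=14,interpolation=cv2.INTER_NEAREST)
b=cv2.resize(p[120:155,230:302],None,fx=10,fy=10,interpolation=cv2.INTER_NEAREST)
cv2.imwrite('pics/w12a.png',a);cv2.imwrite('pics/w12b.png',b)
E
```

```text
(no output)
```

View pics/w12a.png

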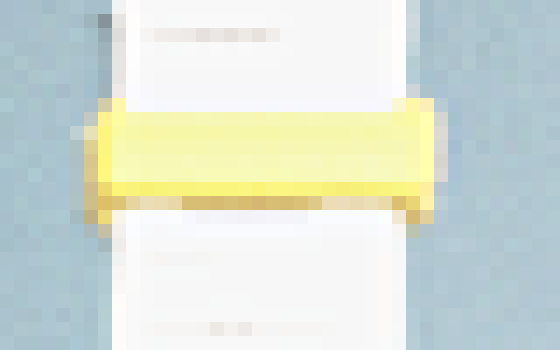

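View pics/w12b.png

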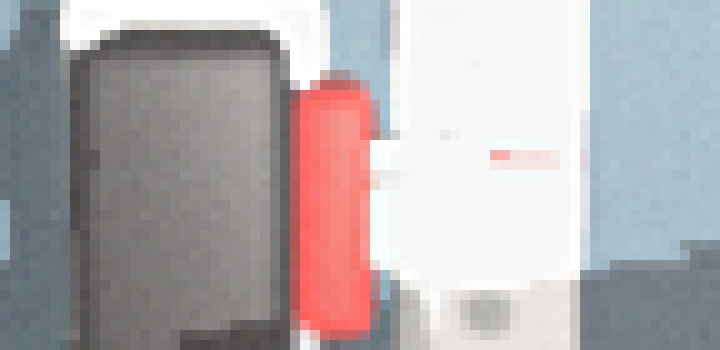

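```bash
python3 - <<'E'
from h import *
import fit
m=env.camera_model('wrist')
B=lambda u,v,z: fit.R.inv().apply(w(m,u,v,z=z)-fit.t)*1000
print('rider far/near/mid',B(281.5,22.5,.026),B(281.5,28.3,.026),B(281.5,25.4,.026))
print('pointer',B(281.5,135.2,.029),B(281.5,135.2,.029))
print('block L/R far',B(237.5,125.5,.1),B(258.5,125.5,.1),'button R',B(267.3,140,.096))
print('ref: scale strip edges x', B(269.5,120,.018),B(288,120,.018))
P,R,s=pose();print('ee bench',fit.R.inv().apply(P-fit.t)*1000)
z=np.load('pics/w12.npz');d=z['d']
print(d[25,281],w(m,281,25,depth=d[25,281])[2],w(m,281,135,depth=d[135,281])[2],w(m,248,140,depth=d[140,248])[2])
E
```

```text
rider far/near/mid [-6.564  86.3521 26.    ] [-6.4589 80.9858 26.    ] [-6.5116 83.6744 26.    ]
pointer [ -4.5618 -26.1927  29.    ] [ -4.5618 -26.1927  29.    ]
block L/R far [-47.884  -12.8805 100.    ] [-29.607  -12.8483 100.    ] button R [-21.74   -25.6649  96.    ]
ref: scale strip edges x [-17.4916 -10.3148  18.    ] [  3.1005 -10.2793  18.    ]
ee bench [-29.776  -69.0926 189.9902]
0.32864252 0.026671615623711453 0.030953637279919677 0.10019912762923872
```

```bash
python3 - <<'E'
from h import *
import fit
T=fit.R.apply([-.0373,-.0275,0.0263])+fit.t; print(T)
delta(T,-4.73)
E
```

```text
[ 0.4712 -0.1422  0.0263]
shift [ 0.1637 -0.0073 -0.0416] rotvec [ 0.0538 -0.0056  0.0548]
```

>>> arm_command --deltas "0.044 0 -0.0035 -0.02 0 0 0; 0.044 0 -0.0073 -0.0416 0 0 0; 0.044 0.02 -0.0073 -0.0416 0 0 0; 0.044 0.06 -0.0073 -0.0416 0 0 0; 0.044 0.09 -0.0073 -0.0416 0 0 0; 0.044 0.1 -0.0073 -0.0416 0 0 0; 0.044 0.1 -0.0073 -0.0416 0 0 0; 0.044 0.1 -0.0073 -0.0416 0 0 0"

```text
time_s: 18.3
ee_pos: [0.472, -0.1431, 0.0911]
orientation: [0.479, 0.52, 0.478, -0.52]
ft_force: [0.4, -0.9, 0.1]
grip_width: 0.505
```

```bash
python3 - <<'E'
from h import *
import fit
p,d,m=shot('wrist','w13'); P,R,s=pose(); print(fit.R.inv().apply(P-fit.t),s['grip_width']*87,s['ft_force'],s['time_s'])
cv2.imwrite('pics/w13z.png',p[:,:,::-1])
T=fit.R.apply([-.0373,-.0275,0.0263])+fit.t
delta(T,-4.73)
E
```

```text
[-0.0364 -0.0284  0.0912] 43.91105505410913 [ 0.3889 -0.0375 -0.9732] 18.35
shift [ 0.0649 -0.001  -0.001 ] rotvec [-0.0093  0.0624 -0.0867]
```

View pics/w13z.png

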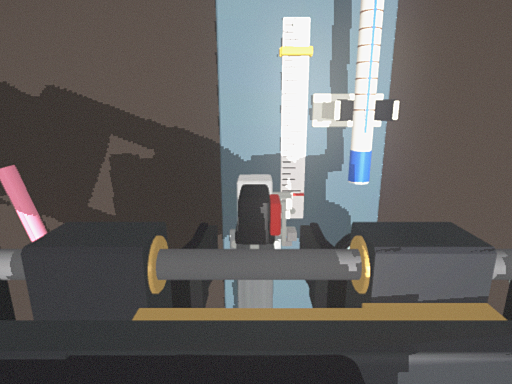

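>>> arm_command --deltas "0.044 0.015 -0.001 -0.001 0 0 0; 0.044 0.03 -0.001 -0.001 0 0 0; 0.044 0.045 -0.001 -0.001 0 0 0; 0.044 0.057 -0.001 -0.001 0 0 0; 0.044 0.063 -0.001 -0.001 0 0 0; 0.044 0.065 -0.001 -0.001 0 0 0; 0.044 0.065 -0.001 -0.001 0 0 0; 0.044 0.065 -0.001 -0.001 0 0 0"

```text
time_s: 19.35
ee_pos: [0.4704, -0.142, 0.0253]
orientation: [-0.479, -0.52, -0.479, 0.52]
ft_force: [-1.0, -0.5, -0.4]
grip_width: 0.507
```

```bash
python3 - <<'E'
from h import *
import fit
p,d,m=shot('wrist','w14'); P,R,s=pose(); print(P,fit.R.inv().apply(P-fit.t),s['grip_width']*87,s['ft_force'],s['time_s'])
cv2.imwrite('pics/w14z.png',p[:,:,::-1])
E
```

```text
[ 0.4704 -0.142   0.0254] [-0.0381 -0.0273  0.0254] 43.5311099761273 [-0.5121  0.3301 -0.3529] 19.4
```

View pics/w14z.png

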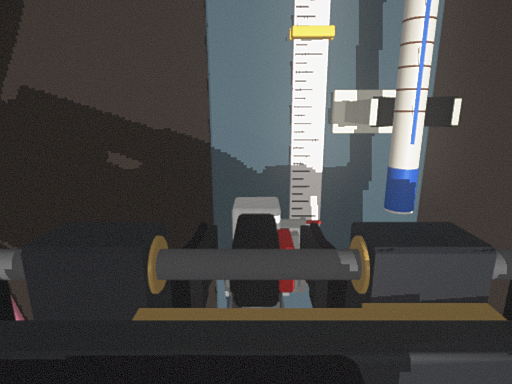

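>>> arm_command --deltas "0.03 0 0 0 0 0 0; 0.02 0 0 0 0 0 0; 0.01 0 0 0 0 0 0; 0.005 0 0 0 0 0 0; 0.005 0 0 0 0 0 0; 0.005 0 0 0 0 0 0; 0.005 0 0 0 0 0 0" --force 25

```text
time_s: 20.27
ee_pos: [0.4697, -0.142, 0.0253]
orientation: [-0.479, -0.52, -0.479, 0.521]
ft_force: [-2.8, -1.2, 5.3]
grip_width: 0.24
```

```bash
python3 - <<'E'
from h import *
import fit
p,d,m=shot('wrist','w15'); P,R,s=pose(); print(P,fit.R.inv().apply(P-fit.t),s['grip_width']*87,fit.R.inv().apply(s['ft_force']),s['time_s'])
cv2.imwrite('pics/w15z.png',cv2.resize(p[0:320,180:360][:,:,::-1],None,fx=3,fy=1.87))
B=lambda u,v,z: fit.R.inv().apply(w(m,u,v,z=z)-fit.t)*1000
np.save('pics/ext0.npy',fit.R.inv().apply(P-fit.t))
E
```

```text
[ 0.4696 -0.1419  0.0253] [-0.0389 -0.0273  0.0253] 20.74759662818141 [-2.9254 -0.866   5.0961] 20.325
```

View pics/w15z.png

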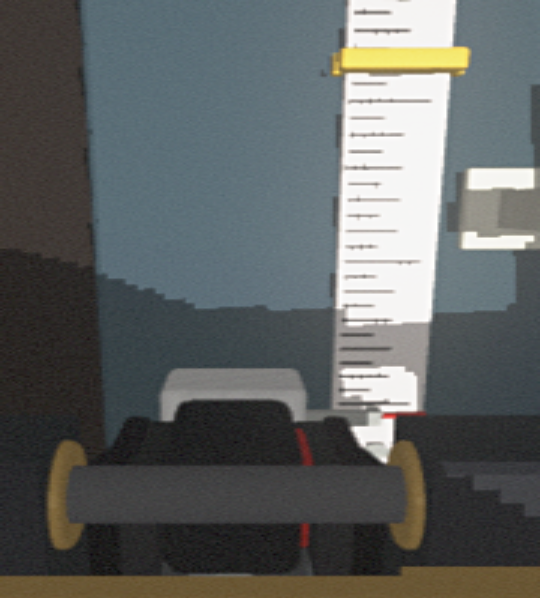

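```bash
python3 - <<'E'
from h import *
import fit
m=env.camera_model('wrist')
z=np.load('pics/w15.npz');p=z['p'].astype(int)
B=lambda u,v,z: fit.R.inv().apply(w(m,u,v,z=z)-fit.t)*1000
for r in range(22,44): print(r,p[r,312], end=' ')
print()
for r in range(215,226): print(r,p[r,309:318].tolist())
for r in (27,31,35): print(r,B(312,r,.026))
print(B(314,220.5,.029))
E
```

```text
22 [246 244 244] 23 [246 245 246] 24 [246 246 254] 25 [241 231 184] 26 [243 227 108] 27 [245 231 107] 28 [245 234 116] 29 [245 234 116] 30 [245 233 112] 31 [246 237 118] 32 [246 236 117] 33 [246 238 121] 34 [249 242 124] 35 [245 223 103] 36 [195 162  82] 37 [142 119  71] 38 [131 113  75] 39 [143 135 116] 40 [179 172 167] 41 [253 252 251] 42 [248 248 247] 43 [246 245 244] 
215 [[96, 90, 89], [153, 148, 144], [150, 143, 138], [152, 149, 144], [149, 144, 140], [152, 145, 143], [148, 145, 142], [204, 194, 189], [250, 248, 247]]
216 [[172, 167, 162], [169, 163, 158], [171, 162, 159], [166, 163, 158], [166, 163, 157], [167, 161, 158], [168, 162, 159], [210, 203, 197], [250, 248, 247]]
217 [[252, 250, 248], [251, 249, 247], [251, 248, 247], [251, 248, 247], [250, 247, 246], [251, 249, 246], [248, 246, 243], [247, 245, 243], [250, 249, 248]]
218 [[249, 249, 248], [250, 249, 248], [250, 250, 248], [250, 251, 249], [250, 251, 249], [251, 252, 251], [251, 252, 250], [250, 250, 249], [251, 252, 251]]
219 [[254, 255, 255], [254, 255, 255], [253, 255, 253], [246, 238, 235], [243, 235, 230], [243, 
[... 327 characters left out ...]
], [122, 55, 52], [122, 51, 51]]
222 [[224, 59, 53], [229, 64, 59], [208, 61, 55], [87, 44, 45], [69, 51, 51], [69, 45, 46], [72, 47, 45], [75, 53, 51], [70, 42, 47]]
223 [[236, 131, 123], [238, 130, 123], [191, 95, 89], [68, 53, 52], [36, 43, 43], [46, 47, 50], [48, 50, 48], [46, 49, 47], [45, 45, 48]]
224 [[250, 255, 254], [249, 249, 247], [135, 116, 114], [46, 45, 45], [48, 50, 50], [53, 54, 54], [46, 46, 49], [52, 53, 53], [47, 46, 47]]
225 [[249, 252, 251], [255, 254, 251], [121, 119, 117], [38, 39, 38], [41, 47, 46], [49, 47, 49], [55, 52, 53], [43, 46, 45], [48, 46, 47]]
27 [-8.8453 86.2319 26.    ]
31 [-8.7598 84.2056 26.    ]
35 [-8.6737 82.1679 26.    ]
[ -3.321  -25.8868  29.    ]
```

>>> arm_command --deltas "0.005 0 0 -0.003 0 0 0; 0.005 0 0 -0.01 0 0 0; 0.005 0 0 -0.02 0 0 0; 0.005 0 0 -0.03 0 0 0; 0.005 0 0 -0.04 0 0 0; 0.005 0 0 -0.05 0 0 0; 0.005 0 0 -0.06 0 0 0; 0.005 0 0 -0.07 0 0 0; 0.005 0 0 -0.08 0 0 0; 0.005 0 0 -0.09 0 0 0; 0.005 0 0 -0.098 0 0 0; 0.005 0 0 -0.1 0 0 0"

```text
time_s: 21.82
ee_pos: [0.4777, -0.0424, 0.0253]
orientation: [-0.479, -0.519, -0.479, 0.521]
ft_force: [-3.7, -4.1, 6.0]
grip_width: 0.235
```

```bash
python3 - <<'E'
from h import *
import fit
p,d,m=shot('wrist','w16'); P,R,s=pose(); print(P,fit.R.inv().apply(P-fit.t)-np.load('pics/ext0.npy'),s['grip_width']*87,fit.R.inv().apply(s['ft_force']),s['time_s'])
cv2.imwrite('pics/w16z.png',p[:,:,::-1])
shot('scene','s16')
cv2.imwrite('pics/s16z.png',cv2.resize(cv2.imread('pics/s16.png')[150:260,195:335],None,fx=5,fy=5,interpolation=2))
E
```

```text
[ 0.4777 -0.0423  0.0253] [-0.0001  0.1    -0.    ] 20.667333754976035 [-2.7303 -3.0432  5.3164] 21.875
```

View pics/w16z.png

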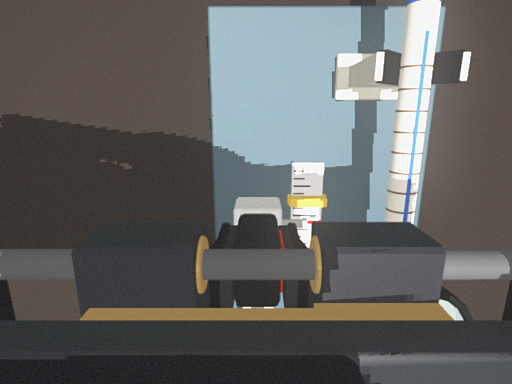

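View pics/s16z.png

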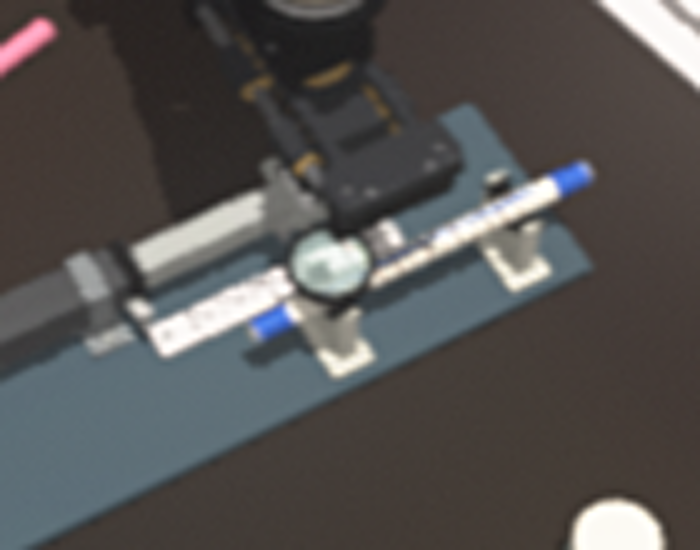

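```bash
cat > meas.py <<'E'
from h import *
import fit,sys
def run(n):
    m=env.camera_model('wrist');z=np.load(f'pics/{n}.npz');p=z['p'].astype(int)
    B=lambda u,v,z: fit.R.inv().apply(w(m,u,v,z=z)-fit.t)*1000
    col=p[180:240,305]; 
    for r in range(188,230): print(r,p[r,301],p[r,308],p[r,311])
    img=cv2.resize(p[185:235,285:335].astype(np.uint8)[:,:,::-1],None,fx=12,fy=12,interpolation=cv2.INTER_NEAREST)
    cv2.imwrite(f'pics/{n}q.png',img)
    return B
if __name__=='__main__': 
    B=run(sys.argv[1])
    for r in (195,200,205): print(r,B(308,r,.026))
    for r in (220,222,224): print(r,B(308,r,.029))
E
python3 meas.py w16 | tail -50
```

```text
188 [225 221 216] [226 222 220] [222 217 214]
189 [221 218 214] [221 218 215] [221 216 214]
190 [220 215 211] [222 217 214] [223 219 216]
191 [224 220 217] [222 217 213] [220 217 213]
192 [209 199 198] [220 215 212] [219 215 211]
193 [118 113 113] [221 217 216] [223 218 216]
194 [175 171 168] [223 221 219] [223 220 220]
195 [215 202 171] [211 199 170] [216 203 174]
196 [198 173 106] [198 171 105] [194 167  99]
197 [194 163  84] [188 157  77] [195 164  83]
198 [203 169  79] [226 192  86] [224 190  83]
199 [238 213  94] [252 255 136] [252 255 138]
200 [251 255 151] [248 249 160] [248 249 157]
201 [248 249 158] [247 247 155] [247 247 150]
202 [247 247 147] [247 247 148] [247 247 153]
203 [247 247 147] [247 247 146] [247 247 150]
204 [247 247 143] [247 247 142] [247 247 143]
205 [248 248 135] [247 247 127] [247 247 129]
206 [249 249 133] [247 247 162] [247 247 161]
207 [246 235 192] [247 247 255] [247 247 255]
208 [200 188 179] [247 247 250] [247 247 250]
209 [252 253 255] [247 247 248] [247 247 248]
210 [248 249 249] [247 247 247] [247 247 247]
211 [247 248 248] [247 247 247] [247 247 2
[... 311 characters left out ...]
 [252 253 253]
219 [206 200 192] [250 255 255] [251 255 255]
220 [156 155 148] [237 228 224] [239 232 227]
221 [168 166 161] [231 100  93] [229  89  82]
222 [166 165 159] [249  91  82] [255  88  82]
223 [163 160 158] [248 162 154] [255  95  86]
224 [162 160 156] [248 255 255] [209 173 170]
225 [160 160 154] [248 250 250] [190 183 182]
226 [159 162 155] [248 248 248] [188 183 178]
227 [177 179 170] [248 248 248] [187 180 178]
228 [241 237 235] [249 249 249] [187 182 177]
229 [174 167 162] [246 244 243] [188 180 178]
195 [-7.4679 89.9209 26.    ]
200 [-7.3378 86.6593 26.    ]
205 [-7.2065 83.3713 26.    ]
220 [-7.284  74.3783 29.    ]
222 [-7.2308 73.0437 29.    ]
224 [-7.1773 71.7048 29.    ]
```

View pics/w16q.png

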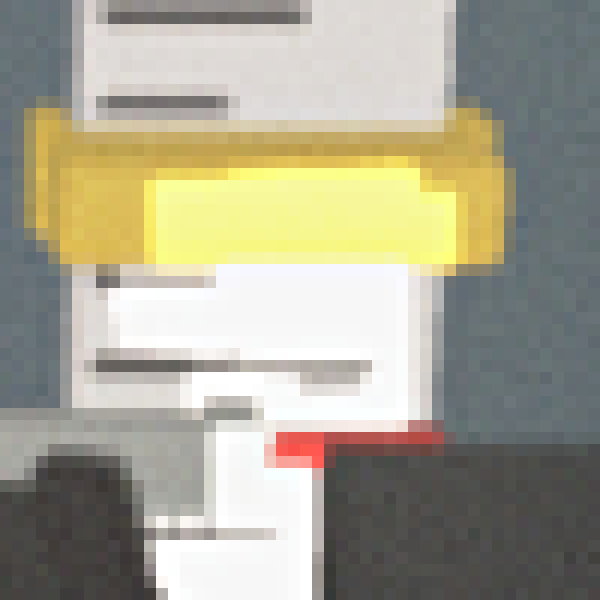

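>>> arm_command --deltas "0.005 0 0 -0.003 0 0 0; 0.005 0 0 -0.006 0 0 0; 0.005 0 0 -0.009 0 0 0; 0.005 0 0 -0.011 0 0 0; 0.005 0 0 -0.012 0 0 0; 0.005 0 0 -0.012 0 0 0; 0.005 0 0 -0.012 0 0 0; 0.005 0 0 -0.012 0 0 0"

```text
time_s: 22.92
ee_pos: [0.4787, -0.0307, 0.0253]
orientation: [-0.479, -0.519, -0.479, 0.521]
ft_force: [-3.1, -3.4, 5.4]
grip_width: 0.237
```

```bash
python3 - <<'E'
from h import *
import fit
p,d,m=shot('wrist','w17'); P,R,s=pose(); print(P,fit.R.inv().apply(P-fit.t)-np.load('pics/ext0.npy'),s['grip_width']*87,fit.R.inv().apply(s['ft_force']),s['time_s'])
shot('scene','s17')
cv2.imwrite('pics/s17z.png',cv2.resize(cv2.imread('pics/s17.png')[165:240,225:325],None,fx=7,fy=7,interpolation=2))
E
python3 meas.py w17 | tail -35
```

```text
[ 0.4787 -0.0307  0.0253] [-0.0001  0.1116  0.    ] 21.012432277893318 [-2.2025 -3.2931  5.9252] 22.975
201 [248 248 248] [248 248 248] [247 247 247]
202 [251 251 252] [248 249 249] [247 247 247]
203 [225 220 216] [236 232 229] [247 247 247]
204 [249 248 247] [248 248 247] [247 247 247]
205 [249 249 249] [248 248 248] [247 247 247]
206 [248 248 248] [247 247 247] [247 247 247]
207 [247 247 247] [247 247 247] [247 247 247]
208 [248 248 248] [247 247 247] [247 247 247]
209 [248 249 249] [247 247 247] [247 247 247]
210 [240 237 233] [247 247 247] [247 247 247]
211 [240 238 236] [248 248 249] [248 248 249]
212 [252 254 255] [250 252 255] [250 252 255]
213 [247 242 233] [246 242 230] [246 243 234]
214 [194 163  87] [196 161  85] [200 166  89]
215 [187 157  71] [211 175  79] [209 173  77]
216 [213 179  87] [253 244 108] [253 248 112]
217 [199 174  92] [235 208  89] [249 251 146]
218 [195 171 109] [222 189  82] [248 250 152]
219 [162 159 148] [218 187  82] [250 255 153]
220 [225 228 223] [188 120  94] [243 210  96]
221 [255 255 255] [234  96  97] [229  86  79]
222 [254 254 253] [249 106 106] [255  94  95]
223 [252 252 252] [248 142  99] [255  92  82]
224 [252 252 251] [248 255 197] [196 141  95]
225 [252 252 251] [248 251 255] [185 178 168]
226 [251 252 250] [248 248 249] [189 187 184]
227 [237 237 233] [248 248 248] [186 180 176]
228 [250 250 250] [248 248 248] [190 182 179]
229 [248 248 248] [248 248 248] [191 183 182]
195 [ -7.4833 101.6051  26.    ]
200 [-7.3541 98.3434 26.    ]
205 [-7.2239 95.0554 26.    ]
220 [-7.3038 86.0627 29.    ]
222 [-7.2509 84.728  29.    ]
224 [-7.1979 83.389  29.    ]
```

View pics/w17q.png

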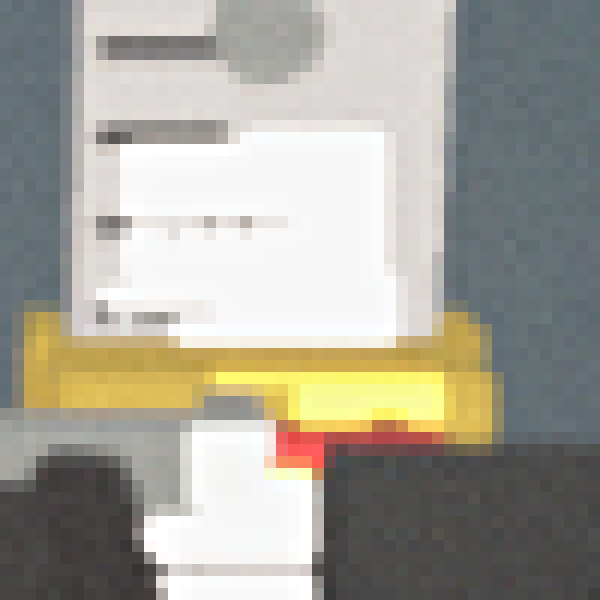

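View pics/s17z.png

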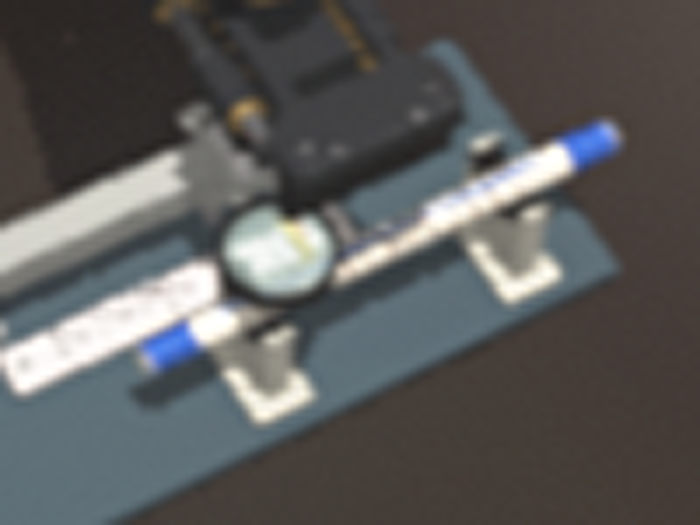

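>>> arm_command --deltas "0.005 0 0 -0.0005 0 0 0; 0.005 0 0 -0.0005 0 0 0; 0.005 0 0 -0.0005 0 0 0; 0.005 0 0 -0.0005 0 0 0; 0.005 0 0 -0.0005 0 0 0; 0.005 0 0 -0.0005 0 0 0"

```text
time_s: 23.78
ee_pos: [0.4787, -0.0303, 0.0252]
orientation: [-0.479, -0.519, -0.479, 0.521]
ft_force: [-3.3, -3.9, 6.2]
grip_width: 0.234
```

```bash
python3 - <<'E'
from h import *
import fit
p,d,m=shot('wrist','w18'); P,R,s=pose(); print(P,fit.R.inv().apply(P-fit.t)-np.load('pics/ext0.npy'),s['grip_width']*87,s['qvel'],fit.R.inv().apply(s['ft_force']),s['time_s'])
B=lambda u,v,z: fit.R.inv().apply(w(m,u,v,z=z)-fit.t)*1000
for r in range(211,228): print(r,p[r,308],p[r,311])
print(B(308,220,.026),B(308,222,.029))
cv2.imwrite('pics/w18.png',p[:,:,::-1])
E
```

```text
[ 0.4787 -0.0303  0.0253] [-0.0001  0.1119 -0.    ] 20.74011526401634 [ 0.0005  0.0009  0.0011 -0.0011 -0.0007 -0.0012] [-4.0712 -4.0319  5.3463] 23.825
211 [247 247 248] [247 248 248]
212 [248 249 252] [248 249 252]
213 [252 254 255] [252 255 255]
214 [222 203 138] [225 207 140]
215 [195 160  74] [198 166  78]
216 [224 193  89] [214 179  86]
217 [255 255 119] [220 190  93]
218 [242 221  93] [219 190  89]
219 [216 186  85] [220 194  92]
220 [183 118  92] [176 111  78]
221 [236 103 101] [231  79  79]
222 [250 104 103] [255  96  94]
223 [248 136  93] [255  92  85]
224 [248 255 144] [200 142  90]
225 [247 250 255] [167 159 148]
226 [248 248 251] [180 175 173]
227 [248 248 248] [187 182 178]
[-6.8265 85.4122 26.    ] [-7.2506 85.1102 29.    ]
```

View pics/w18.png

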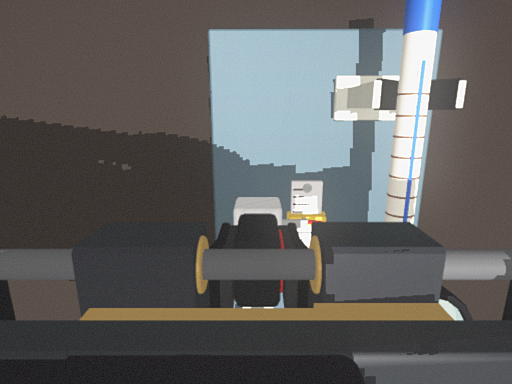

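```bash
python3 -c "
from cell import env
print(env.finish_job())"
```

```text
the job is handed in; nothing more can be done
None
```

The blue-ended tube is lying in both V-notches and released. The lens arm is drawn out to the yellow rider with the fingers still holding the grip. I handed the job in at about 23.8 s; `finish_job` gives no verdict.

**What went wrong on the way:** my first grasp closed to nothing above the tube. The wrist images showed the real fingertips about 37 mm higher than the reported TCP. I corrected for that in every later height, and the second grasp held.

**Last checks:**
- **Tube after release:** its top read 66.3 to 67.5 mm along its visible length, against 66.9 mm when seated. It sat about 1 mm or less off the middle of the far notch. I did not measure its lengthwise position again after letting go, but it was centred in the fingers when placed.
- **Lens arm:** by the measured tool motion it is drawn out 111.9 mm. The pointer reads about 0.3 mm short of the rider's middle, with roughly 1 mm of uncertainty.
- **Grip:** the finger gap was 20.7 mm at a commanded 25 N, with the button in and the arm still.

**Disagreement:** the three estimates of the draw I made before pulling ranged from 109.9 to 112.1 mm. I used the close-up wrist pictures taken at the rider for the final position, as the most accurate of the measurements.

The rider did not visibly move in those pictures. I did not check the positions of the other tubes and the glassware again at the end.

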